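# Clear the dry-block incubator and hold its lid at the switch index

## Robot

A 7-joint arm with a two-finger parallel gripper is mounted at the origin on a cart in front of the work surface, level with it; the furniture and walls round the work are solid. World frame = base frame: x ahead of the robot, y to its left, z up, the work surface at z = 0. Lengths are in m, angles in rad, forces in N, time in s.
With the tool pointing down it reaches from about 0.425 to 1.025 m from the base axis. Payload 9.4 kg.
Tool frame: the origin (TCP) lies midway between the tips of the shut fingers; the grasp point (between the pads) lies robot.pinch_z behind it (robot.pinch_z is the distance from the TCP to the grasp point, in m); z points along the fingers, y is the direction in which the jaws open and shut (so a half turn about z gives the same grasp; the last joint's range is limited). The gripper opens to 85 mm and grips with 20 to 120 N. Pads are 22 mm wide; open, the fingers measure 114 mm over their backs; the gripper's body (76 mm by 85 mm) begins 54 mm behind the grasp point. The pads swing forward as they close: fully open they stand 13 mm farther back than shut.
Start: joints at [-1.395, 0.599, -0.003, 1.599, 0.002, 0.943, -0.08], TCP at [0.181, 0.702, 0.231] pointing down, gripper open.
Joint ranges: [-2.57, 2.57], [-0.35, 1.97], [-1.29, 1.29], [0.11, 2.56], [-1.05, 4.19], [0.11, 1.86], [-2.63, 2.63]. Speed limits (rad/s): [2.22, 2.22, 3.01, 3.01, 3.14, 3.14, 3.14].

## Interface

Orientations are given as a rotation vector (axis times angle).
In Python, from rig import robot gives the robot as it stands.
- The arm moves only by the tool arm_command, never from a script. Its arguments are lists of equal length, an entry for each row: "slide": the shift along the tool's x, y, z in m, a list of three; "turn": the turn, a rotation vector about the tool's x, y, z in rad, a list of three. In form: {"slide": [[dx, dy, dz], ...], "turn": [[wx, wy, wz], ...]}. A call has 1 to 12 rows; each row shifts and turns the pose as measured when the row begins, along the tool's axes as they then stand; what a row does not reach is not made up. A row lasts 1/8 s, in which the tool goes at most 62.5 mm and 10.7 degrees, less where a joint would pass 70% of its speed; a pose out of reach is approached as far as the arm can. A call is refused whole if a number of a shift passes 0.0625 or a number of a turn 0.188, either way. A call with a gripper value outside its range is refused whole. "grip" is the closure, from 0 (fully open) to 1 (shut), set as the call begins (left out, the last holds). The fingers move at their own pace and stop on an object; "grip_force" is the grip in N (left out, the last holds). Time passes only in rows, so rows that do not move let the fingers close. It gives the time, the measured TCP pose, the force and the opening at its end, in the units of the state.
- robot.get_obs(): the state, without advancing time (a new reading comes with each control period).
- robot.get_image(name): name is "side" or "top" or "wrist"; returns a dict with "image" (480x640x3 uint8, red, green, blue), "range_z" (480x640 float32, m along the optical axis (not along the pixel's ray), 0 where there is no reading), "camera_matrix" (3x3 intrinsics, pixels), "k1" (the pictures are not rectified: a ray, as slopes to the right and down, at radius r is drawn at 1 + k1 r^2 times it, then the intrinsics apply), "rvec" (rotation vector, rad) and "tvec" (3), from world to camera coordinates, as OpenCV has them. Camera axes: x right, y down, z forward; pixel columns grow to the right and rows downward; lengths in m; the calibration is good to about 2 mm. A picture is of the moment at which its call begins.
- robot.job_done(): hands the job in, once; it reports no verdict.
The state is a dict: "clock": time; "joint_pos": joint angles; "joint_velocities": joint speeds; "joint_torque": joint torques, N m; "tcp_pos": TCP position; "orientation": TCP orientation; "force": force on the tool from outside, world axes, zero at the start; "wrist_torque": the same for the moment, N m; "grip_width": opening from 0.0 (shut) to 1.0 (fully open).
Only numpy, scipy, OpenCV 4.12 (cv2) and the standard library are available. Lean on these libraries where they do the work, as an engineer would, in place of code of your own. Each camera call takes 0.05 s, during which the arm holds its last target.

## Task

The technician is about to set the lid switch of the dry-block incubator. With the lid still standing open, first clear the block: put the capped sample tube upright into any free place of the tube rack, fully down, and the metal block plug fully down into a free well of the plug stand, leaving the spare plug where it stands. Then swing the lid down without letting it fall shut until the pin on its side stands at the index clamped on the sector, and finish while still holding the lid steady there; it has no stay, so do not let go.

Things in the scene. Friction and masses are not known exactly. Their poses are not given: they have to be found in the camera images.
- incubator: White dry-block incubator 155x170x86 mm, fixed. Origin under its centre, x to its back, y to its left (seen from the front), z up; dark display on the front (-x). Aluminium block in its top, upper face z 93 mm: six wells, bore 16 mm, 52 deep (floor z 41), at x -30/+10, y -34/0/+34 mm. Lid hinged at the back. Aluminium sector plate, radius 96 mm about the hinge, on its left side (y +88 mm).
- lid (a joint): Lid angle a, rad: 0 closed (level), 1.57 upright, 1.70 fully open on its stop, where it starts and rests by itself; below about 1.35 it falls shut unless held (hinge nearly frictionless). White hood, 156 mm wide, 40 deep, about 0.5 kg. In the incubator's frame the lid's plane runs from the hinge along (-cos a, 0, sin a); its outer face looks along (sin a, 0, cos a).
- lid_hinge (a point): Middle of the hinge axis, which is parallel to the incubator's y axis; at x 68, y 0, z 92 mm in the incubator's frame.
- lid_lip (a point): Middle of the grip lip on the lid's free edge: plate 64 mm wide (y), 10 mm thick. 163 mm from the hinge axis along the lid's plane, 7 mm from that plane towards the outer face. The lip ends 16 mm farther out; the lid's front wall begins 15 mm nearer the hinge. With the lid open it points up and can be pinched from above across its thickness (along the incubator's x). Axes turn with the lid.
- lid_mark (a point): Near the tip of the small steel pointer pin (5 mm thick) that sticks out of the lid's left-hand side (+y), 102 mm from the hinge axis; it travels along the rim of the sector plate as the lid swings.
- index (a joint): Lid angle in rad at which the index stands, i.e. the angle to set; somewhere between 0.95 and 1.2. Clamped: it is not to be moved.
- index_mark (a point): Where the index points: a black pointer with a round black thumb nut (20 mm), clamped on the outside of the sector plate, pointing away from the hinge. The lid is at the marked angle when lid_mark is at this point (same distance from the hinge and same side).
- sample_tube: Capped sample tube, 84 mm long, 12 mm diameter, cap 15 mm diameter and 14 mm high (top of the tube), 12 g. Origin at the bottom end on its axis, z along the tube to the cap. Starts upright in one of the block's wells with its upper 32 mm standing out.
- block_plug: Aluminium block plug, 78 mm long: stem 12 mm diameter and 60 mm long, round grip head 24 mm diameter and 18 mm high on top, 30 g. Origin at the bottom end on its axis, z up to the head. Starts in another well of the block, upper 26 mm standing out; which of the two wells holds the tube and which the plug varies.
- tube_rack: Clear tube rack with twelve places, 72 x 193 x 62 mm, fixed. Origin under its centre, x across, y along. Places of 16 mm width at x -17 and +17 mm, y -70, -42, -14, 14, 42, 70 mm; guide plates from z 28 to 55 mm, floor at z 6 mm; end walls 62 mm high. A tube fully down has its bottom at z 6 mm.
- plug_stand: White plastic stand, 48 x 108 x 42 mm, fixed. Origin under its centre. Three wells of 16 mm bore at x 0, y -34, 0 and +34 mm, 34 mm deep (floor at z 8 mm). The well at y +34 holds the spare plug, the other two are free.
- spare_plug: Spare plug, same as the block plug, standing in the stand's well at y +34 mm; leave it.
- rack_tube_a: Sample tube like the other, standing in the rack at x -17, y +70 mm; it stays there.
- rack_tube_b: Sample tube standing in the rack at x +17, y +42 mm; it stays there.
- rack_tube_c: Sample tube standing in the rack at x -17, y +14 mm; it stays there.

How it is judged:
On the way:
1. the sample tube is down in the rack and the block plug down in the stand, both let go, with the lid still standing open (x of sample_tube in the frame of tube_rack between -0.026 and 0.026 m and y of sample_tube in the frame of tube_rack between -0.08 and 0.08 m and z of sample_tube in the frame of tube_rack between 0 and 0.012 m and angle between each of sample_tube, block_plug's own z axis and vertical below 0.25 rad and x of block_plug in the frame of plug_stand between -0.006 and 0.006 m and y of block_plug in the frame of plug_stand between -0.042 and 0.042 m and z of block_plug in the frame of plug_stand between 0 and 0.013 m and contact force between the fingers and sample_tube below 0.1 N and contact force between the fingers and block_plug below 0.1 N and value of joint lid above 1.4 rad), for 0.2 s.
At the end, for the whole second after the job is handed in: Sample tube upright in a rack place, bottom within 6 mm of its floor; block plug upright in a stand well within 5 mm of its floor; both let go. Lid pin within 5 mm (3 degrees) of the index, index not shifted, lid at rest and still held by the fingers (x of sample_tube in the frame of tube_rack between -0.026 and 0.026 m and y of sample_tube in the frame of tube_rack between -0.08 and 0.08 m and z of sample_tube in the frame of tube_rack between 0 and 0.012 m and angle between each of sample_tube, block_plug's own z axis and vertical below 0.25 rad and x of block_plug in the frame of plug_stand between -0.006 and 0.006 m and y of block_plug in the frame of plug_stand between -0.042 and 0.042 m and z of block_plug in the frame of plug_stand between 0 and 0.013 m and contact force between the fingers and sample_tube below 0.1 N and contact force between the fingers and block_plug below 0.1 N and distance between lid_mark and index_mark below 0.005 m and velocity of joint lid between -0.05 and 0.05 rad/s and contact force between the fingers and lid above 0.3 N and distance of index_mark from where it was at the start of the episode below 0.003 m); the arm keeps its last pose, push and grip.
It fails at once if the lid falls shut or nearly shut (below 0.35 rad) (value of joint lid below 0.35 rad).
It fails at once if the clamped index is shifted by more than 4 mm (distance of index_mark from where it was at the start of the episode above 0.004 m).
It fails at once if the spare plug is displaced by more than 20 mm (distance of spare_plug from where it was at the start of the episode above 0.02 m).
It also fails if it takes over 64 s, if anything falls off the work surface, if the arm or the gripper's body presses on something with over 40 N, if the wrist force passes 120 N, or if a joint passes its speed limit or range.

## Working session

There is one attempt and no reset: what is moved stays moved. The work goes in short steps, Python scripts to look and compute and a tool call to move; the robot and the scene stay as the last step left them, time stands still between calls to the robot, and variables do not carry over. Pictures are saved under pics/ and viewed, and the job is handed in when it is done.

Besides the shell and the picture viewer there is one more tool, called after "Request:" as name(argument=value, ...) on one line, values as JSON. arm_command: Moves the arm, as the interface text tells. Its arguments: {"type":"object","properties":{"slide":{"type":"array"},"turn":{"type":"array"},"grip":{"type":"number"},"grip_force":{"type":"number"}},"required":["slide","turn"]}

```bash
ls; mkdir -p pics; cat > h.py <<'E'
import numpy as np,cv2
from rig import robot
from scipy.spatial.transform import Rotation as R
def shot(n,fn):
    d=robot.get_image(n); cv2.imwrite('pics/'+fn+'.png',d['image'][:,:,::-1]); np.savez('pics/'+fn+'.npz',**{k:np.asarray(v) for k,v in d.items()}); return d
def load(fn): return dict(np.load('pics/'+fn+'.npz'))
def dist(d): return np.array([float(d['k1']),0,0,0,0])
def cam(d):
    Rm=cv2.Rodrigues(np.asarray(d['rvec'],float))[0]; return Rm,np.asarray(d['tvec'],float).ravel()
def rays(d,uv):
    return cv2.undistortPoints(np.asarray(uv,float).reshape(-1,1,2),np.asarray(d['camera_matrix'],float),dist(d)).reshape(-1,2)
def px(d,u,v,z=None):
    "world of pixel w/ range, or on plane z"
    Rm,t=cam(d); r=np.append(rays(d,[[u,v]])[0],1)
    if z is None: return Rm.T@(r*d['range_z'][int(round(v)),int(round(u))]-t)
    c=-Rm.T@t; w=Rm.T@r; return c+w*(z-c[2])/w[2]
def cloud(d):
    h,w=d['range_z'].shape; uu,vv=np.meshgrid(np.arange(w),np.arange(h))
    r=rays(d,np.stack([uu.ravel(),vv.ravel()],1)); Z=d['range_z'].ravel()
    P=np.c_[r*Z[:,None],Z]; Rm,t=cam(d); W=(P-t)@Rm; W[Z<=0]=np.nan; return W.reshape(h,w,3)
def proj(d,X):
    return cv2.projectPoints(np.asarray(X,float).reshape(-1,1,3),np.asarray(d['rvec'],float),np.asarray(d['tvec'],float),np.asarray(d['camera_matrix'],float),dist(d))[0].reshape(-1,2)
E
python3 - <<'E'
from h import *
print(robot.pinch_z, robot.get_obs())
for n in ['side','top','wrist']:
    d=shot(n,n+'0'); Rm,t=cam(d); print(n,-Rm.T@t,d['k1'],np.asarray(d['camera_matrix'])[0])
E
```

```text
pics
0.0187 {'clock': 0.0, 'joint_pos': array([-1.39470952,  0.60013756, -0.00255342,  1.60013639,  0.00180784,
        0.94286757, -0.07979308]), 'joint_velocities': array([ 0.00031684, -0.00184153,  0.00056581,  0.00179905, -0.00072794,
       -0.00145278, -0.00151757]), 'joint_torque': array([ 1.04280774e-03, -7.76456594e+01,  1.56523447e+00, -2.57999432e+01,
        1.23486275e-02,  9.00349027e-03,  1.04319753e-05]), 'tcp_pos': array([0.18121975, 0.70150462, 0.23040549]), 'orientation': array([-3.95891185e-01, -3.11649442e+00,  2.42811252e-03]), 'force': array([-0.11141301,  0.68095789, -0.26330063]), 'wrist_torque': array([-0.00233048, -0.00248193,  0.02640774]), 'grip_width': 1.0022567007415608}
side [0.2643579  0.7818895  0.67790115] -0.042410111897518254 [603.4417763   0.        315.17554  ]
top [0.47317402 0.23381671 0.95138433] -0.17012121270705677 [591.8345699    0.         330.87851133]
wrist [0.10643783 0.7208877  0.37279061] 0.0027279492294768775 [374.18502595   0.         326.2418386 ]
```

View pics/side0.png

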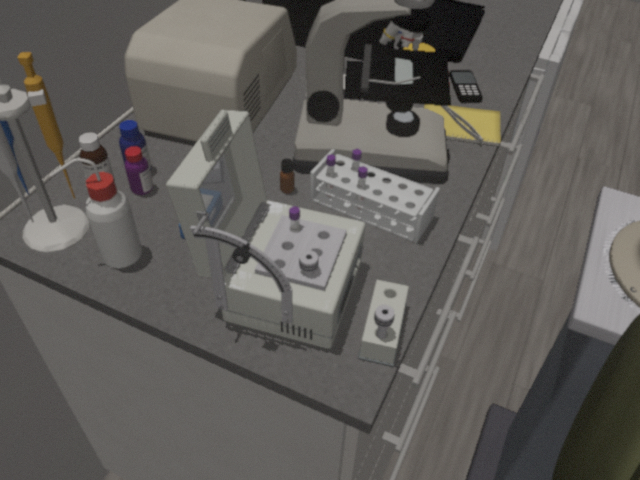

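View pics/top0.png

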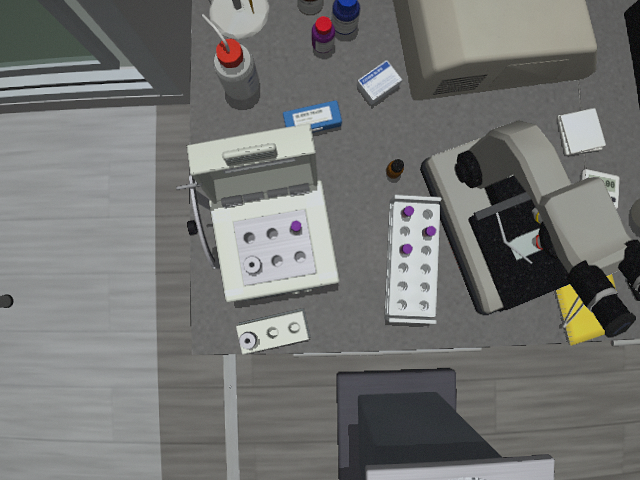

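View pics/wrist0.png

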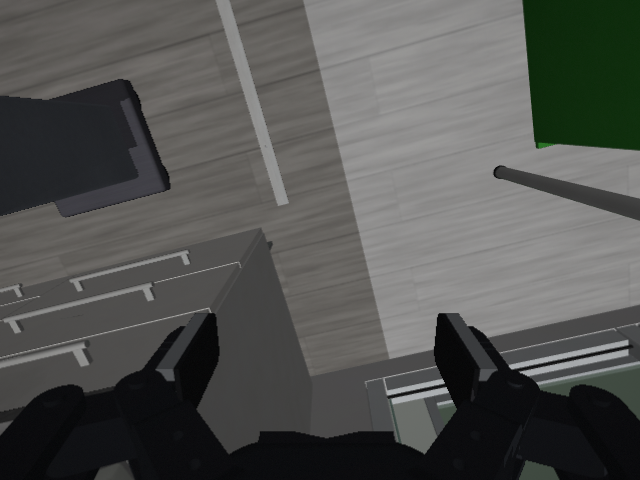

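The side and top views show the incubator at about (270,220) in the top image. The tube is in the back right well (296,228) and the plug in the front left well (252,265). The rack is at (413,260), with tubes at (407,211), (430,231) and (406,249). The stand is at (272,333), with the spare at its left end (248,341).

```bash
python3 - <<'E'
import cv2
im=cv2.imread('pics/top0.png')
a=cv2.resize(im[120:360,180:345],None,fx=3.3,fy=3.3,interpolation=cv2.INTER_CUBIC)
cv2.imwrite('pics/c1.png',a[:600]); cv2.imwrite('pics/c1b.png',a[500-0:])
b=cv2.resize(im[185:335,370:470],None,fx=4,fy=4,interpolation=cv2.INTER_CUBIC); cv2.imwrite('pics/c2.png',b)
from h import *
d=load('top0'); W=cloud(d)
for u,v in [(249,238),(260,250),(285,245),(296,228),(252,265),(278,255),(248,341),(260,334),(283,330),(407,211),(415,240),(320,280),(250,155)]:
    print((u,v),W[v,u].round(4))
E
```

```text
(249, 238) [0.5274 0.3344 0.0416]
(260, 250) [0.5065 0.3128 0.095 ]
(285, 245) [0.5131 0.2765 0.0943]
(296, 228) [0.535  0.2591 0.126 ]
(252, 265) [0.4847 0.3219 0.1218]
(278, 255) [0.4988 0.287  0.0919]
(248, 341) [0.3747 0.3335 0.0881]
(260, 334) [0.3797 0.3203 0.0398]
(283, 330) [0.3853 0.2847 0.0421]
(407, 211) [0.5596 0.0966 0.0892]
(415, 240) [0.5183 0.0802 0.0555]
(320, 280) [0.4612 0.2268 0.0869]
(250, 155) [0.612  0.3076 0.264 ]
```

View pics/c1.png

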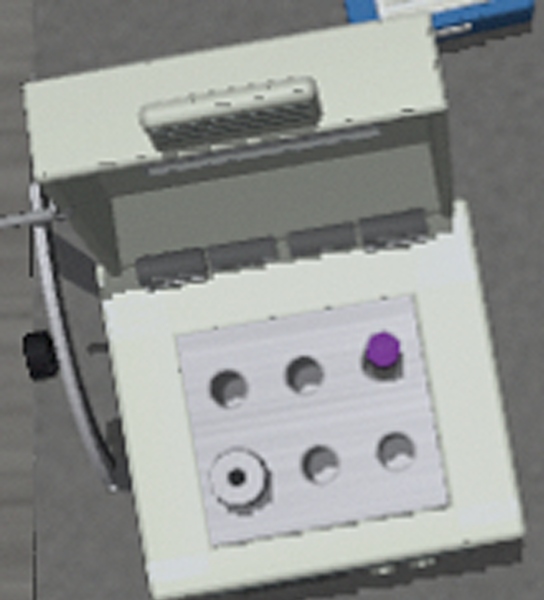

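View pics/c1b.png

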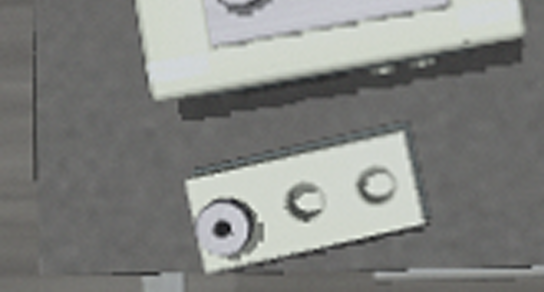

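View pics/c2.png

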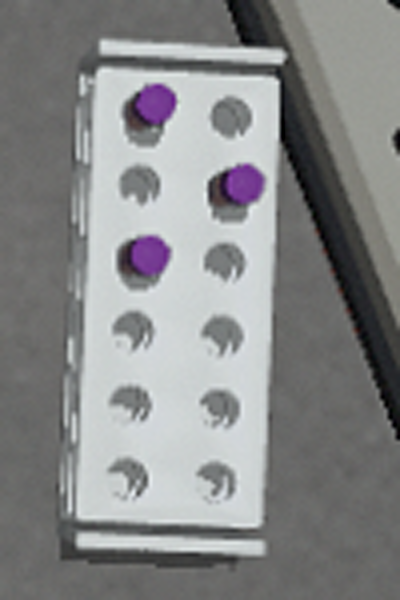

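```bash
cat > fit.py <<'E'
from h import *
def up(p,s,o): return (np.array(p)+0.5)/s-0.5+np.array(o)
def fit2(L,Wd):
    L=np.array(L,float);Wd=np.array(Wd,float); a=L.mean(0);b=Wd.mean(0)
    H=(L-a).T@(Wd-b); th=np.arctan2(H[0,1]-H[1,0],H[0,0]+H[1,1])
    Rm=np.array([[np.cos(th),-np.sin(th)],[np.sin(th),np.cos(th)]]); t=b-Rm@a
    return th,t,(Wd-(L@Rm.T+t))
E
python3 - <<'E'
from fit import *
d=load('top0')
o=(180,120);s=3.3
def w(p,s,o,z): 
    u=up(p,s,o); return px(d,u[0],u[1],z)[:2]
I=[((10,34),(229,387),.093),((10,0),(304,375),.093),((-30,0),(320,463),.093),((-30,-34),(397,452),.093),((10,-34),(382,349),.125),((-30,34),(236,477),.119)]
I=[(a,w(b,s,o,z)) for a,b,z in I]
for nm,X in [('incub',I)]:
    pass
S=[((0,0),(305,701),.042),((0,-34),(377,685),.042),((0,34),(222,729),.086)]
S=[(a,w(b,s,o,z)) for a,b,z in S]
K=[((17,70),(231,116)),((17,14),(224,262)),((17,-14),(222,336)),((17,-42),(219,409)),((17,-70),(215,482)),((-17,42),(139,184)),((-17,-14),(132,331)),((-17,-42),(130,404)),((-17,-70),(127,480))]
K=[(a,w(b,4,(370,185),.055)) for a,b in K]
for nm,X in [('incub',I),('stand',S),('rack',K)]:
    th,t,r=fit2(np.array([a for a,_ in X])/1000,[b for _,b in X]); print(nm,th,t,'\n',(r*1000).round(1).tolist())
E
```

```text
incub 0.15403646768671797 [0.52131337 0.29346658] 
 [[-0.0, 0.0], [-0.7, 0.5], [0.0, 0.2], [-1.1, -0.1], [2.3, -1.5], [-0.6, 0.9]]
stand 0.2060773702407645 [0.38228646 0.30159602] 
 [[0.2, -0.1], [-0.0, -0.3], [-0.2, 0.4]]
rack -1.6422405331328669 [0.48964843 0.08197124] 
 [[0.2, -0.4], [0.1, 0.2], [-0.2, -0.2], [-0.1, -0.3], [0.1, 0.0], [0.2, 0.2], [0.1, 0.5], [0.3, 0.0], [-0.6, -0.1]]
```

```bash
cat >> fit.py <<'E'
TI=(0.15403646768671797,np.array([0.52131337,0.29346658]));TS=(0.2060773702407645,np.array([0.38228646,0.30159602]));TK=(-1.6422405331328669,np.array([0.48964843,0.08197124]))
def T(P,p):
    p=np.atleast_2d(np.asarray(p,float)); c,s=np.cos(P[0]),np.sin(P[0]); o=p.copy(); o[:,0]=c*p[:,0]-s*p[:,1]+P[1][0]; o[:,1]=s*p[:,0]+c*p[:,1]+P[1][1]; return o
def lidpt(a,r,off,y):
    return T(TI,[0.068-r*np.cos(a)+off*np.sin(a),y,0.092+r*np.sin(a)+off*np.cos(a)])[0]
E
python3 - <<'E'
from fit import *
for n in ['side','top']:
    d=load(n+'0'); im=cv2.imread('pics/%s0.png'%n); im2=im.copy()
    f=4; x0,y0,w,h=(170,100,190,150) if n=='side' else (180,120,190,150)
    x0,y0=(170,195) if n=='side' else (175,120)
    big=cv2.resize(im[y0:y0+h,x0:x0+w],None,fx=f,fy=f,interpolation=cv2.INTER_CUBIC)
    def dot(X,c):
        for p in proj(d,X): cv2.circle(big,tuple(int(round(q)) for q in ((p+.5-(x0,y0))*f-.5)),2,c,-1)
    pts=np.array([[x,y,.093] for x in(-.03,.01) for y in(-.034,0,.034)])
    dot(T(TI,pts),(0,0,255))
    dot([lidpt(a,.096,0,.088) for a in np.arange(0,1.8,.1)],(0,255,0))
    dot([lidpt(a,.102,0,.088) for a in (1.0,1.1,1.2,1.7)],(255,0,255))
    dot([lidpt(1.7,.163,.007,0)],(255,0,0))
    dot(T(TS,[[0,0,.042],[0,-.034,.042],[0,.034,.086]]),(0,0,255))
    cv2.imwrite('pics/o%s.png'%n,big)
    im3=im.copy()
    for p in np.r_[proj(d,T(TK,[[x,y,.055] for x in(-.017,.017) for y in(-.07,-.042,-.014,.014,.042,.07)])),proj(d,T(TS,[[0,0,.042],[0,-.034,.042],[0,.034,.086]]))]: cv2.circle(im3,tuple(int(round(q)) for q in p),1,(0,0,255),-1)
    a=im3[140:370,280:450] if n=='side' else im3[180:360,230:460]
    cv2.imwrite('pics/p%s.png'%n,cv2.resize(a,None,fx=3.2 if n=='top' else 2.6,fy=3.2 if n=='top' else 2.6,interpolation=cv2.INTER_CUBIC))
E
```

```text
(no output)
```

View pics/oside.png

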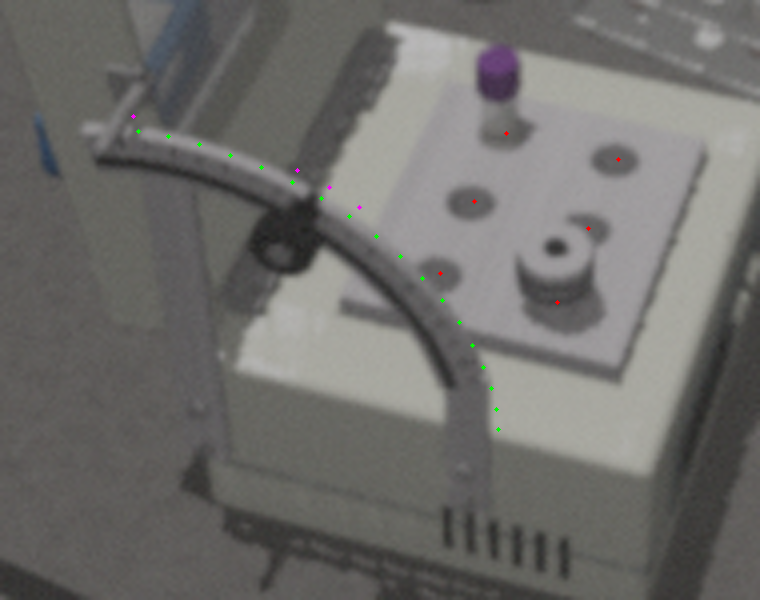

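View pics/otop.png

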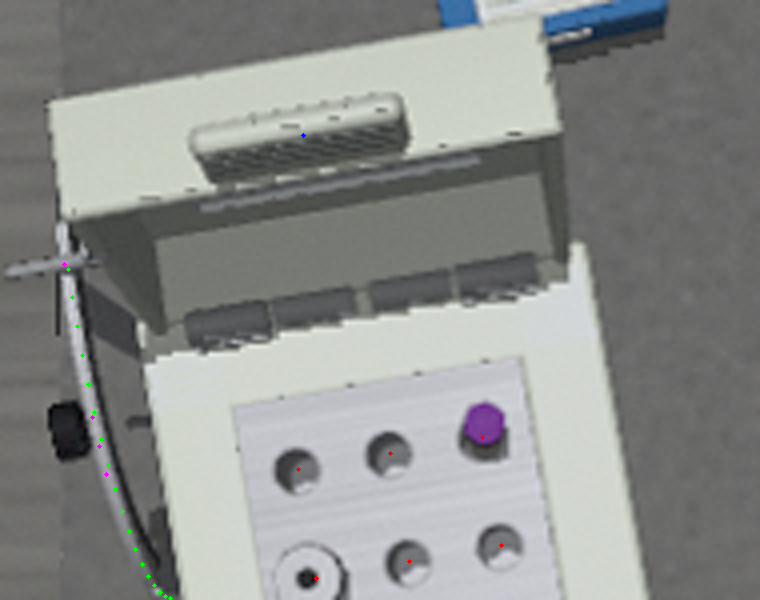

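View pics/pside.png

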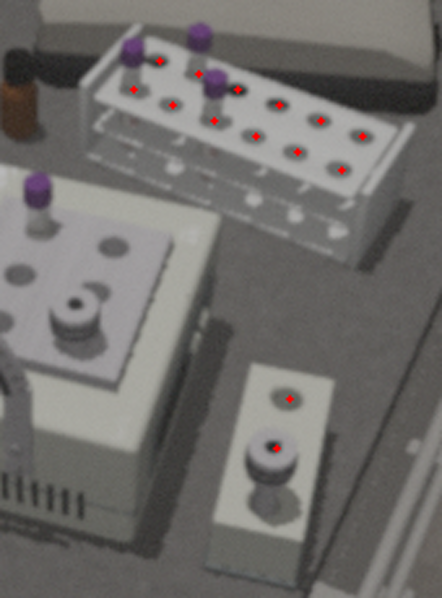

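```bash
python3 - <<'E'
from fit import *
for n in('top','side'):
    W=cloud(load(n+'0')).reshape(-1,3); c,s=np.cos(TI[0]),np.sin(TI[0]); q=W[:,:2]-TI[1]
    P=np.c_[q@[c,s],q@[-s,c],W[:,2]]
    m=(abs(P[:,1])<.08)&(P[:,2]>.1)&(P[:,0]>.02)&(P[:,0]<.2)&(P[:,2]<.4); 
    for z in np.arange(.1,.3,.02):
        k=m&(abs(P[:,2]-z)<.01); 
        if k.sum()>5: print(n,round(z,2),k.sum(),np.percentile(P[k,0],[1,5,50,99]).round(3),np.percentile(P[k,1],[1,99]).round(3))
o=robot.get_obs(); print(R.from_rotvec(o['orientation']).as_matrix().round(3))
print('tube',T(TI,[.01,-.034,.125]),'plug',T(TI,[-.03,.034,.119]))
print('rack free -17,-14 / 17,-14/17,14',T(TK,[[-.017,-.014,0],[.017,-.014,0],[.017,.014,0],[-.017,-.042,0],[.017,-.042,0]]))
print('lip',lidpt(1.7,.163,.007,0),lidpt(1.08,.163,.007,0))
E
```

```text
top 0.1 302 [0.063 0.067 0.105 0.107] [-0.074  0.076]
top 0.12 435 [0.071 0.072 0.107 0.108] [-0.074  0.077]
top 0.14 85 [0.072 0.073 0.078 0.104] [-0.076  0.078]
top 0.16 75 [0.075 0.075 0.083 0.101] [-0.076  0.077]
top 0.18 76 [0.077 0.078 0.081 0.097] [-0.076  0.077]
top 0.2 86 [0.079 0.079 0.082 0.093] [-0.076  0.08 ]
top 0.22 56 [0.083 0.083 0.085 0.09 ] [-0.076  0.078]
top 0.24 3216 [0.086 0.087 0.108 0.125] [-0.075  0.077]
top 0.26 639 [0.09  0.09  0.094 0.101] [-0.031  0.031]
top 0.28 35 [0.093 0.094 0.096 0.099] [-0.023  0.028]
side 0.1 429 [0.066 0.07  0.105 0.109] [-0.075  0.08 ]
side 0.12 886 [0.072 0.075 0.107 0.111] [-0.074  0.079]
side 0.14 968 [0.075 0.079 0.11  0.113] [-0.074  0.079]
side 0.16 928 [0.077 0.081 0.113 0.116] [-0.075  0.079]
side 0.18 928 [0.08  0.081 0.113 0.118] [-0.074  0.08 ]
side 0.2 594 [0.08  0.083 0.099 0.122] [-0.075  0.08 ]
side 0.22 565 [0.085 0.085 0.097 0.125] [-0.074  0.08 ]
side 0.24 1974 [0.087 0.088 0.099 0.126] [-0.074  0.079]
side 0.26 676 [0.09  0.091 0.093 0.102] [-0.027  0.034]
[[-0.968  0.25  -0.   ]
 [ 0.25   0.968 -0.001]
 [-0.    -0.001 -1.   ]]
tube [[0.53641152 0.26140343 0.125     ]] plug [[0.48645202 0.32246117 0.119     ]]
rack free -17,-14 / 17,-14/17,14 [[0.47689766 0.09992724 0.        ]
 [0.47447063 0.06601398 0.        ]
 [0.5023992  0.06401524 0.        ]
 [0.44896909 0.10192598 0.        ]
 [0.44654206 0.06801271 0.        ]]
lip [0.61612069 0.30818697 0.25273945] [0.51869196 0.29305956 0.23905842]
```

```bash
cat > plan.py <<'E'
from fit import *
import sys,json
from scipy.spatial.transform import Slerp
def pose():
    o=robot.get_obs(); return np.array(o['tcp_pos']),R.from_rotvec(o['orientation'])
def down(yawy):
    "tool down with tool y at azimuth yawy"
    y=np.array([np.cos(yawy),np.sin(yawy),0]); z=np.array([0,0,-1.]); x=np.cross(y,z); return R.from_matrix(np.c_[x,y,z])
def rows(wp,n=None,vmax=.05,wmax=.15):
    p,q=pose(); S=[];Tn=[]
    for (pt,qt) in wp:
        pt=np.array(pt,float); rv=(q.inv()*qt).magnitude()
        k=n or int(max(np.ceil(np.linalg.norm(pt-p)/vmax),np.ceil(rv/wmax),1))
        sl=Slerp([0,1],R.concatenate([q,qt]))
        for i in range(k):
            a,b=i/k,(i+1)/k; qa=sl(a)
            S.append((qa.inv().apply((pt-p)*(b-a))).round(3).tolist()); Tn.append((qa.inv()*sl(b)).as_rotvec().round(3).tolist())
        p,q=pt,qt
    print(len(S)); print(json.dumps({'slide':S,'turn':Tn}))
E
python3 - <<'E'
from plan import *
Y=TI[0]+np.pi/2
rows([((.536,.262,.25),down(Y))])
E
```

```text
12
{"slide": [[-0.038, -0.028, -0.002], [-0.037, -0.029, -0.002], [-0.036, -0.031, -0.002], [-0.035, -0.032, -0.002], [-0.034, -0.033, -0.002], [-0.033, -0.034, -0.002], [-0.031, -0.035, -0.002], [-0.03, -0.036, -0.002], [-0.029, -0.037, -0.002], [-0.028, -0.038, -0.002], [-0.026, -0.039, -0.002], [-0.025, -0.04, -0.002]], "turn": [[-0.0, -0.0, -0.034], [-0.0, -0.0, -0.034], [-0.0, -0.0, -0.034], [-0.0, -0.0, -0.034], [-0.0, -0.0, -0.034], [-0.0, -0.0, -0.034], [-0.0, -0.0, -0.034], [-0.0, -0.0, -0.034], [-0.0, -0.0, -0.034], [-0.0, -0.0, -0.034], [-0.0, -0.0, -0.034], [-0.0, -0.0, -0.034]]}
```

Request:
arm_command(slide=[[-0.038,-0.028,-0.002],[-0.037,-0.029,-0.002],[-0.036,-0.031,-0.002],[-0.035,-0.032,-0.002],[-0.034,-0.033,-0.002],[-0.033,-0.034,-0.002],[-0.031,-0.035,-0.002],[-0.03,-0.036,-0.002],[-0.029,-0.037,-0.002],[-0.028,-0.038,-0.002]], turn=[[0,0,-0.034],[0,0,-0.034],[0,0,-0.034],[0,0,-0.034],[0,0,-0.034],[0,0,-0.034],[0,0,-0.034],[0,0,-0.034],[0,0,-0.034],[0,0,-0.034]])

```text
clock: 1.4
tcp_pos: [0.4861, 0.3289, 0.2483]
orientation: [0.167, -3.134, 0.005]
force: [-0.1, 0.8, 0.3]
grip_width: 0.997
```

```bash
python3 - <<'E'
from plan import *
Y=TI[0]+np.pi/2
rows([((.536,.262,.22),down(Y))]); print(robot.get_obs()['joint_pos'].round(2))
shot('wrist','w1')
E
```

```text
2
{"slide": [[-0.021, -0.036, 0.014], [-0.02, -0.036, 0.014]], "turn": [[-0.002, -0.002, -0.024], [-0.002, -0.002, -0.024]]}
[-0.63  0.42 -0.08  1.9   0.05  0.83  0.94]
```

View pics/w1.png

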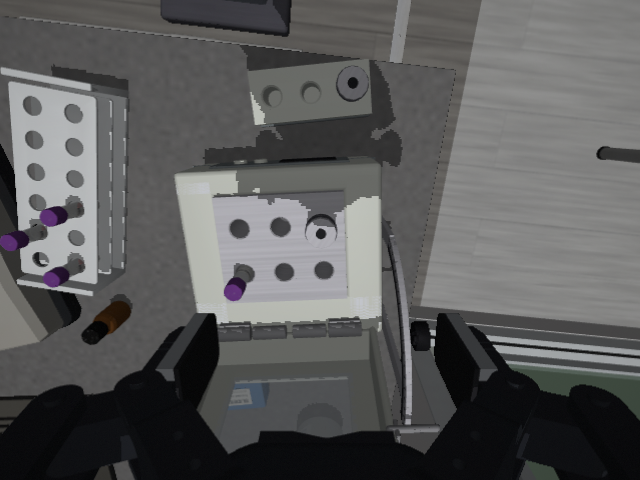

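The wrist view shows the plug head at (320,233), the tube cap at (235,288), the stand at (312,92) and the rack at (58,170). I'll cross-check the poses from this view.

```bash
python3 - <<'E'
from plan import *
d=load('w1'); im=cv2.imread('pics/w1.png')
P=[(T(TI,[[x,y,.093] for x in(-.03,.01) for y in(-.034,0,.034)]),(0,0,255)),(T(TI,[[.01,-.034,.125],[-.03,.034,.119]]),(0,255,0)),
(T(TS,[[0,0,.042],[0,-.034,.042],[0,.034,.086]]),(0,0,255)),(T(TK,[[x,y,.055] for x in(-.017,.017) for y in(-.07,-.042,-.014,.014,.042,.07)]),(0,0,255))]
big=cv2.resize(im[40:320,0:400],None,fx=2,fy=2,interpolation=cv2.INTER_CUBIC)
for X,c in P:
    for p in proj(d,X): cv2.circle(big,(int(2*p[0]+.5),int(2*(p[1]-40)+.5)),2,c,-1)
cv2.imwrite('pics/w1o.png',big)
E
```

```text
(no output)
```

View pics/w1o.png

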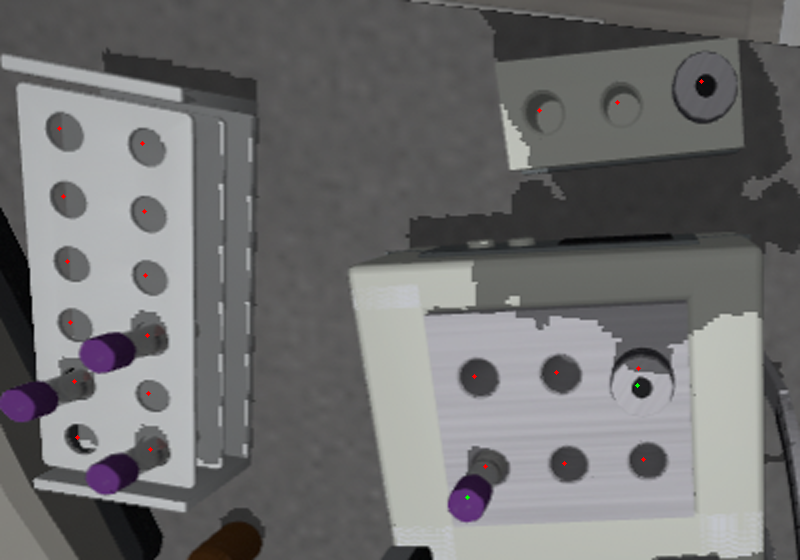

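Request:
arm_command(slide=[[-0.022,-0.036,0.01],[-0.021,-0.035,0.01],[0,0,0]], turn=[[-0.002,-0.002,-0.024],[-0.002,-0.002,-0.024],[0,0,0]], grip=0.3)

```text
clock: 1.82
tcp_pos: [0.5442, 0.2528, 0.2282]
orientation: [-0.229, 3.13, -0.005]
force: [-0.4, 1.3, -0.5]
grip_width: 0.699
```

```bash
python3 - <<'E'
from plan import *
Y=TI[0]+np.pi/2
rows([((.536,.262,.14),down(Y)),((.536,.262,.100),down(Y))]); print(robot.get_obs()['joint_pos'].round(2))
shot('wrist','w2')
E
```

```text
3
{"slide": [[0.004, 0.005, 0.044], [0.003, 0.005, 0.044], [0.0, 0.0, 0.04]], "turn": [[-0.002, 0.002, -0.004], [-0.002, 0.002, -0.004], [0.0, 0.0, 0.0]]}
[-0.47  0.45 -0.08  1.9   0.06  0.79  1.13]
```

View pics/w2.png

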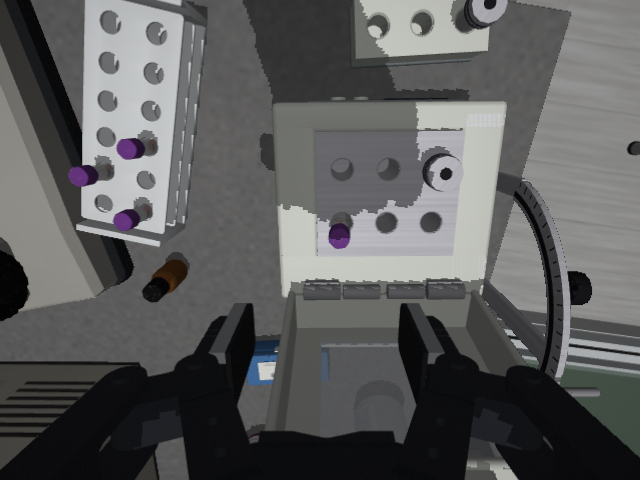

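Request:
arm_command(slide=[[0.004,0.005,0.044],[0.003,0.005,0.04],[0,0,0],[0,0,0]], turn=[[-0.002,0.002,-0.004],[-0.002,0.002,-0.004],[0,0,0],[0,0,0]])

```text
clock: 2.38
tcp_pos: [0.5336, 0.2694, 0.1455]
orientation: [-0.251, 3.13, 0.009]
force: [-0.4, 0.8, -0.4]
grip_width: 0.704
```

```bash
python3 - <<'E'
from plan import *
Y=TI[0]+np.pi/2
print(pose()[0]);rows([((.536,.2622,.100),down(Y))])
shot('wrist','w3')
E
```

```text
[0.53360628 0.26939345 0.14545167]
1
{"slide": [[-0.001, -0.008, 0.045]], "turn": [[0.006, 0.002, 0.006]]}
```

View pics/w3.png

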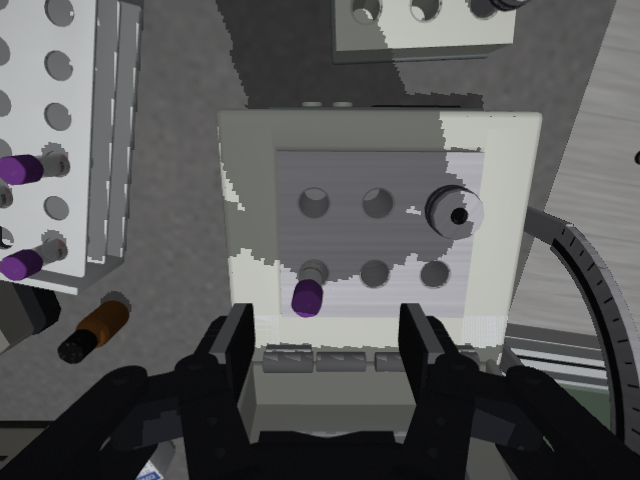

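Request:
arm_command(slide=[[-0.001,-0.007,0.01],[0,0,0],[0,0,0]], turn=[[0.006,0.002,0.006],[0,0,0],[0,0,0]])

```text
clock: 2.8
tcp_pos: [0.5371, 0.2626, 0.1376]
orientation: [-0.24, 3.128, 0.002]
force: [-1.3, -0.0, -0.5]
grip_width: 0.699
```

```bash
python3 - <<'E'
from plan import *
Y=TI[0]+np.pi/2
print(pose()[0]);rows([((.536,.2622,.100),down(Y))])
print(robot.get_obs()['joint_velocities'].round(3))
E
```

```text
[0.53712558 0.26263776 0.13762235]
1
{"slide": [[0.001, -0.0, 0.038]], "turn": [[0.001, 0.004, -0.001]]}
[0.005 0.    0.004 0.003 0.003 0.002 0.   ]
```

Good. Descend, then grip.

Request:
arm_command(slide=[[0.001,0,0.019],[0,0,0.019],[0,0,0]], turn=[[0,0,0],[0,0,0],[0,0,0]])

```text
clock: 3.18
tcp_pos: [0.5373, 0.2627, 0.1002]
orientation: [-0.239, 3.126, 0.003]
force: [0.6, -0.2, 0.1]
grip_width: 0.698
```

```bash
python3 - <<'E'
from plan import *
print(pose()[0])
shot('wrist','w4');shot('side','s4')
E
```

```text
[0.53728462 0.2626858  0.1002164 ]
```

View pics/w4.png

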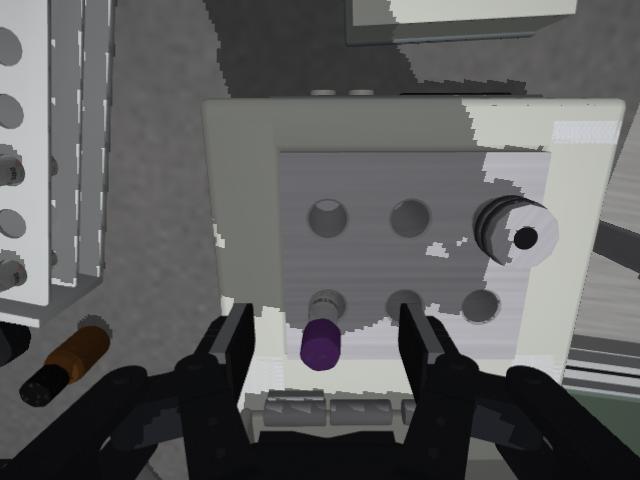

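View pics/s4.png

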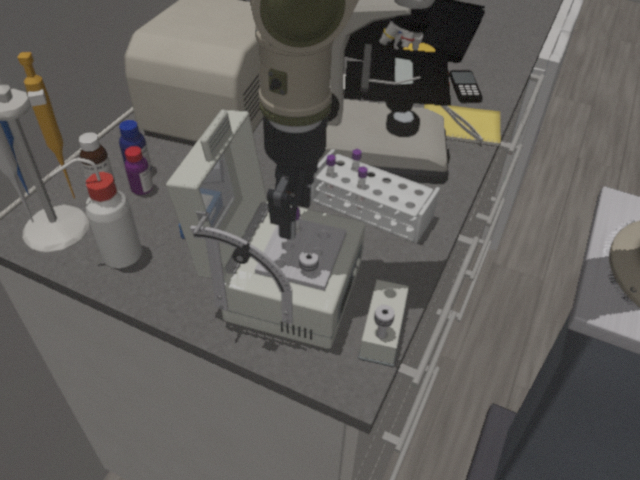

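The cap at (320,345) is centred between the pads. Now close.

Request:
arm_command(slide=[[0,0,0],[0,0,0],[0,0,0],[0,0,0]], turn=[[0,0,0],[0,0,0],[0,0,0],[0,0,0]], grip=1, grip_force=30)

```text
clock: 3.78
tcp_pos: [0.5388, 0.2635, 0.1035]
orientation: [-0.238, 3.122, 0.007]
force: [-0.3, 0.2, 0.1]
grip_width: 0.164
```

```bash
python3 - <<'E'
from plan import *
print(pose()[0],robot.get_obs()['grip_width'])
shot('wrist','w5')
rows([((.537,.2627,.20),pose()[1])])
E
```

```text
[0.53883917 0.26348159 0.1035444 ] 0.1642336538285643
2
{"slide": [[0.0, -0.0, -0.048], [0.0, -0.0, -0.048]], "turn": [[0.0, 0.0, 0.0], [0.0, 0.0, 0.0]]}
```

View pics/w5.png

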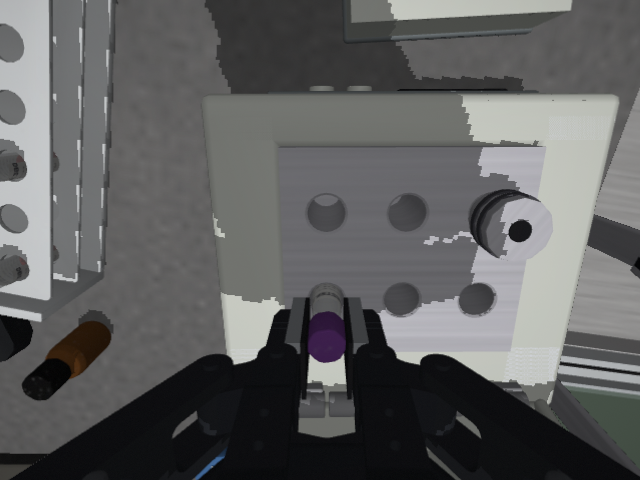

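Request:
arm_command(slide=[[0,0,-0.04],[0,0,-0.05],[0,0,-0.01],[0,0,0]], turn=[[0,0,0],[0,0,0],[0,0,0],[0,0,0]])

```text
clock: 4.32
tcp_pos: [0.5373, 0.2628, 0.2052]
orientation: [-0.238, 3.124, 0.005]
force: [-0.1, 0.4, 0.6]
grip_width: 0.165
```

```bash
python3 - <<'E'
from plan import *
print(pose()[0],robot.get_obs()['grip_width'])
shot('wrist','w6')
rows([((.477,.1005,.195),down(np.pi/2-.0))],vmax=.045)
E
```

```text
[0.53734995 0.26279047 0.20521446] 0.16483999822986628
4
{"slide": [[0.021, -0.038, 0.002], [0.02, -0.039, 0.002], [0.018, -0.039, 0.002], [0.017, -0.04, 0.002]], "turn": [[0.001, 0.002, 0.038], [0.001, 0.002, 0.038], [0.001, 0.002, 0.038], [0.001, 0.002, 0.038]]}
```

View pics/w6.png

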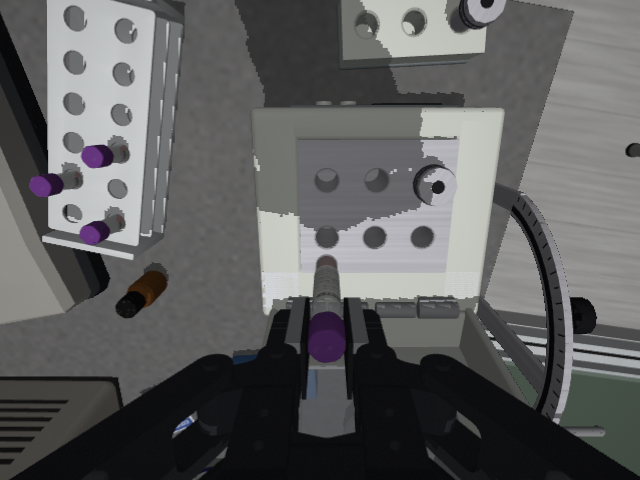

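Request:
arm_command(slide=[[0.021,-0.038,0.002],[0.02,-0.039,0.002],[0.018,-0.039,0.002],[0.012,-0.03,0.002],[0,0,0],[0,0,0],[0,0,0]], turn=[[0.001,0.002,0.038],[0.001,0.002,0.038],[0.001,0.002,0.038],[0,0,0.038],[0,0,0],[0,0,0],[0,0,0]])

```text
clock: 5.25
tcp_pos: [0.476, 0.1067, 0.1878]
orientation: [-0.002, -3.132, 0.005]
force: [-0.3, 1.0, 0.4]
grip_width: 0.165
```

```bash
python3 - <<'E'
from plan import *
print(pose()[0],robot.get_obs()['joint_velocities'].round(3))
shot('wrist','w7')
rows([((.477,.1003,.170),down(np.pi/2-.0))],vmax=.045)
E
```

```text
[0.47598574 0.10667773 0.18781991] [-0.009  0.011 -0.006 -0.005 -0.001 -0.004  0.001]
1
{"slide": [[-0.001, -0.006, 0.018]], "turn": [[-0.003, -0.009, -0.001]]}
```

View pics/w7.png

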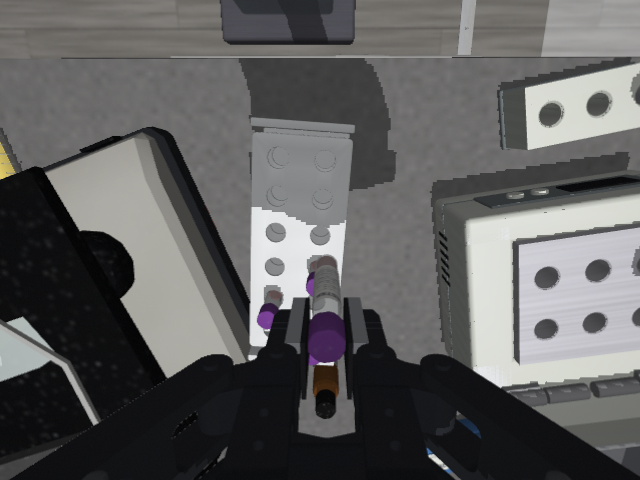

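```bash
python3 - <<'E'
from plan import *
d=load('w7')
print('hole',px(d,320,235,.055),'model',T(TK,[-.017,-.014,.055]))
print('hole2',px(d,324,195,.055),T(TK,[-.017,-.042,.055]),px(d,275,233,.055),T(TK,[.017,-.014,.055]))
print('tube end',px(d,323,263,.1253), 'cap top',px(d,327,349,.1878+.0215))
E
```

```text
hole [0.47763157 0.10132422 0.055     ] model [[0.47689766 0.09992724 0.055     ]]
hole2 [0.44684274 0.1044873  0.055     ] [[0.44896909 0.10192598 0.055     ]] [0.47601802 0.06692731 0.055     ] [[0.47447063 0.06601398 0.055     ]]
tube end [0.47483052 0.10439944 0.1253    ] cap top [0.47826161 0.10679032 0.2093    ]
```

Request:
arm_command(slide=[[-0.002,-0.005,0.018],[0,0,0],[0,0,0]], turn=[[-0.003,-0.009,-0.001],[0,0,0],[0,0,0]])

```text
clock: 5.68
tcp_pos: [0.4788, 0.1041, 0.1698]
orientation: [-0.005, 3.141, 0.001]
force: [-0.5, -0.6, -0.9]
grip_width: 0.169
```

```bash
python3 - <<'E'
from plan import *
print(pose()[0],pose()[1].as_matrix()[:,2])
shot('wrist','w8'); 
d=shot('side','s8'); im=cv2.imread('pics/s8.png'); cv2.imwrite('pics/s8c.png',cv2.resize(im[120:270,260:460],None,fx=4,fy=4))
im=cv2.imread('pics/w8.png'); cv2.imwrite('pics/w8c.png',cv2.resize(im[150:400,220:420],None,fx=2.4,fy=2.4))
E
```

```text
[0.47880776 0.10410548 0.16982796] [ 6.36528327e-04  6.80241784e-04 -9.99999566e-01]
```

View pics/w8c.png

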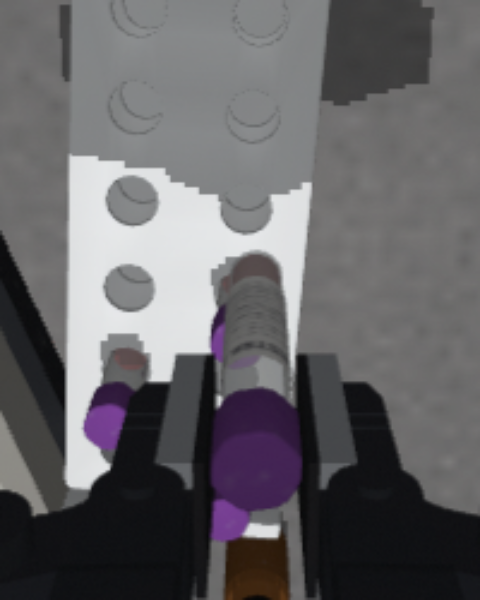

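View pics/s8c.png

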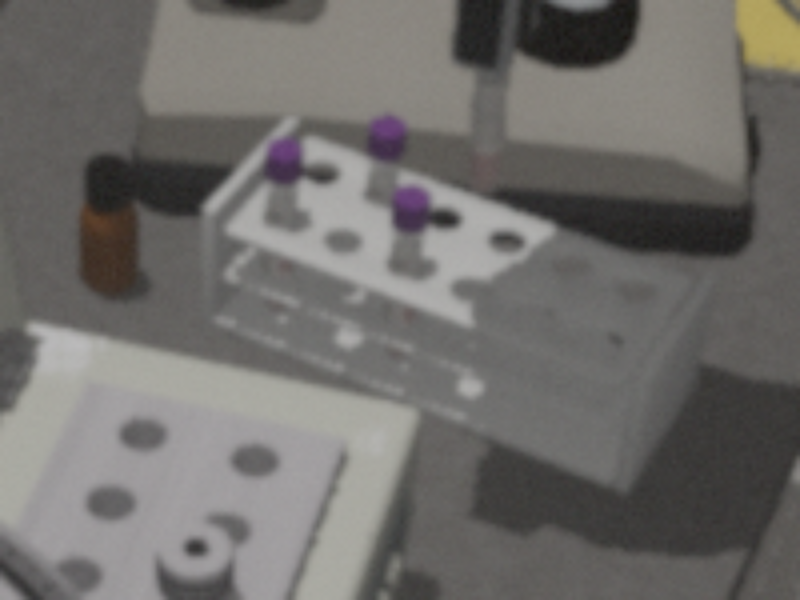

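```bash
python3 - <<'E'
from plan import *
d=load('w8')
print('hole',px(d,322.3,236,.055)); print('end',px(d,326.7,262.5,.1075),'cap',px(d,327,345,.1698+.0215))
d=load('s8')
for nm,u,v,z in [('hole -17,-14',260+472/4,120+289/4,.055),('end',260+486/4,120+178/4,.1075),('hole +17,-14',260+506/4,120+240/4,.055)]: print(nm,px(d,u,v,z))
E
```

```text
hole [0.47726207 0.10123452 0.055     ]
end [0.47786467 0.10425013 0.1075    ] cap [0.47914593 0.10414664 0.1913    ]
hole -17,-14 [0.47652091 0.09982313 0.055     ]
end [0.47738088 0.09634479 0.1075    ]
hole +17,-14 [0.47539915 0.06615959 0.055     ]
```

Request:
arm_command(slide=[[0.001,-0.003,0.02],[0,0,0.02],[0,0,0]], turn=[[0,0,0],[0,0,0],[0,0,0]])

```text
clock: 6.15
tcp_pos: [0.479, 0.1019, 0.1308]
orientation: [-0.006, 3.137, 0.003]
force: [-0.1, -0.3, 0.2]
grip_width: 0.165
```

```bash
python3 - <<'E'
from plan import *
print(pose()[0],pose()[1].as_matrix()[:,2])
shot('wrist','w9'); 
d=shot('side','s9'); im=cv2.imread('pics/s9.png'); cv2.imwrite('pics/s9c.png',cv2.resize(im[120:270,260:460],None,fx=4,fy=4))
im=cv2.imread('pics/w9.png'); cv2.imwrite('pics/w9c.png',cv2.resize(im[150:400,220:420],None,fx=2.4,fy=2.4))
E
```

```text
[0.4790352  0.1019042  0.13081061] [ 0.00411615  0.00187015 -0.99998978]
```

View pics/w9c.png

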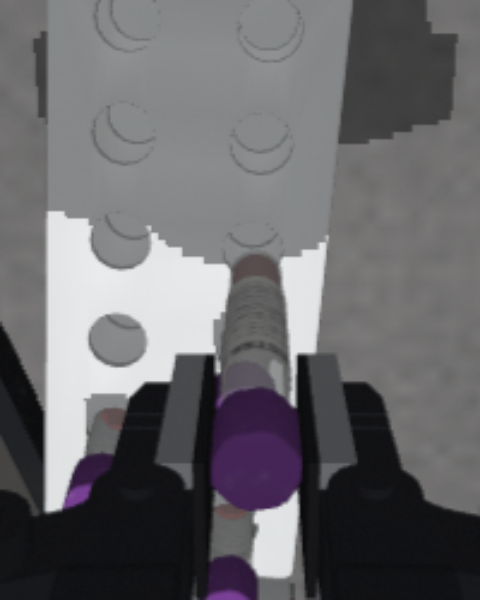

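View pics/s9c.png

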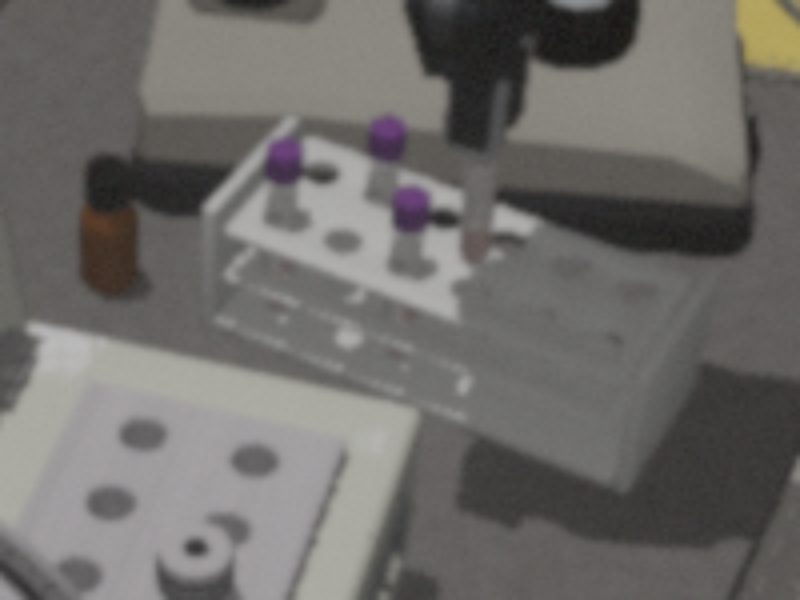

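Request:
arm_command(slide=[[0.0015,-0.001,0.01],[0,0,0.012],[0,0,0]], turn=[[0,0.004,0],[0,0,0],[0,0,0]])

```text
clock: 6.62
tcp_pos: [0.479, 0.1013, 0.1098]
orientation: [-0.006, 3.137, 0.005]
force: [-0.1, -0.1, -0.5]
grip_width: 0.171
```

```bash
python3 - <<'E'
from plan import *
print(pose()[0],pose()[1].as_matrix()[:,2])
shot('wrist','w10'); 
d=shot('side','s10'); im=cv2.imread('pics/s10.png'); cv2.imwrite('pics/s10c.png',cv2.resize(im[150:220,340:430],None,fx=8,fy=8))
im=cv2.imread('pics/w10.png'); cv2.imwrite('pics/w10c.png',cv2.resize(im[150:400,220:420],None,fx=2.4,fy=2.4))
E
```

```text
[0.47896998 0.10126425 0.10982034] [ 0.00410037  0.00314878 -0.99998664]
```

View pics/w10c.png

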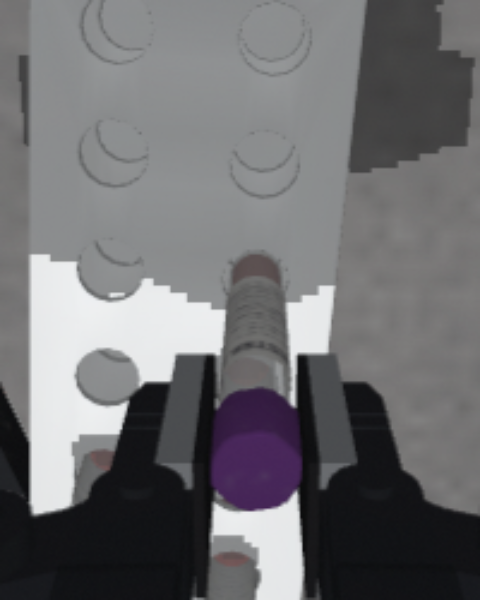

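View pics/s10c.png

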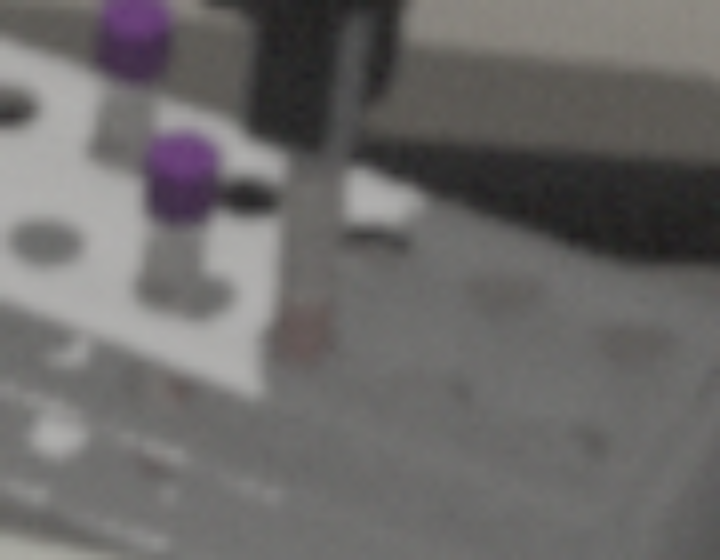

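Request:
arm_command(slide=[[0.0005,0,0.015],[0,0,0.012],[0,0,0]], turn=[[0,0.002,0],[0,0,0],[0,0,0]])

```text
clock: 7.1
tcp_pos: [0.479, 0.1015, 0.0816]
orientation: [-0.005, 3.139, 0.005]
force: [0.6, -0.1, -0.1]
grip_width: 0.165
```

Request:
arm_command(slide=[[0,0,0.008],[0,0,0.004],[0,0,0]], turn=[[0,0,0],[0,0,0],[0,0,0]])

```text
clock: 7.48
tcp_pos: [0.479, 0.1015, 0.0686]
orientation: [-0.005, 3.139, 0.005]
force: [0.3, -0.5, -0.2]
grip_width: 0.163
```

Request:
arm_command(slide=[[0,0,0.002],[0,0,0.002],[0,0,0]], turn=[[0,0,0],[0,0,0],[0,0,0]])

```text
clock: 7.85
tcp_pos: [0.4809, 0.1017, 0.0668]
orientation: [-0.005, 3.134, 0.007]
force: [-2.7, -0.6, 2.9]
grip_width: 0.165
```

```bash
python3 - <<'E'
from plan import *
shot('side','s11'); im=cv2.imread('pics/s11.png'); cv2.imwrite('pics/s11c.png',cv2.resize(im[130:240,320:430],None,fx=5,fy=5))
E
```

```text
(no output)
```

View pics/s11c.png

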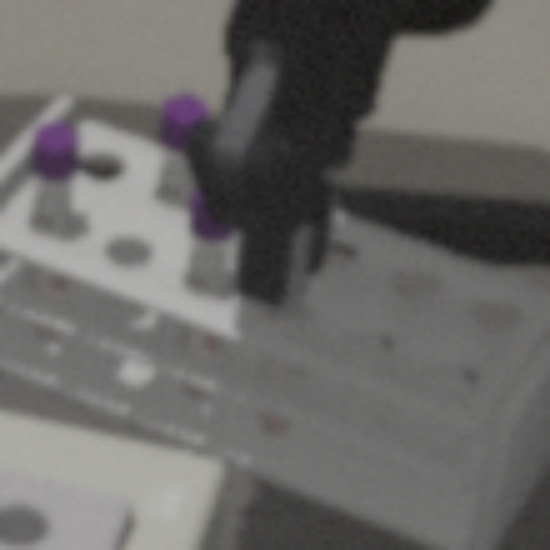

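Request:
arm_command(slide=[[0,0,-0.001],[0,0,0],[0,0,0]], turn=[[0,0,0],[0,0,0],[0,0,0]], grip=0.55)

```text
clock: 8.28
tcp_pos: [0.4811, 0.1019, 0.0683]
orientation: [-0.005, 3.133, 0.008]
force: [1.1, -0.3, 0.7]
grip_width: 0.451
```

Request:
arm_command(slide=[[0,0,-0.03],[0,0,-0.05],[0,0,-0.05],[0,0,0]], turn=[[0,0,0],[0,0,0],[0,0,0],[0,0,0]])

```text
clock: 8.78
tcp_pos: [0.48, 0.1013, 0.2012]
orientation: [-0.005, 3.135, 0.007]
force: [-0.2, -0.1, 0.2]
grip_width: 0.447
```

```bash
python3 - <<'E'
from plan import *
shot('wrist','w12')
Y=TI[0]+np.pi/2
p=T(TI,[-.03,.034,0])[0]; print(p,robot.get_obs()['joint_pos'].round(2))
rows([((p[0],p[1]+.0005,.17),down(Y))],vmax=.045)
d=load('w12')
E
```

```text
[0.48645202 0.32246117 0.        ] [-0.28  0.37 -0.06  2.16  0.03  0.61  1.22]
5
{"slide": [[-0.002, 0.044, 0.006], [-0.003, 0.044, 0.006], [-0.004, 0.044, 0.006], [-0.006, 0.044, 0.006], [-0.007, 0.044, 0.006]], "turn": [[0.001, 0.001, -0.03], [0.001, 0.001, -0.03], [0.001, 0.001, -0.03], [0.001, 0.001, -0.03], [0.001, 0.001, -0.03]]}
```

View pics/w12.png

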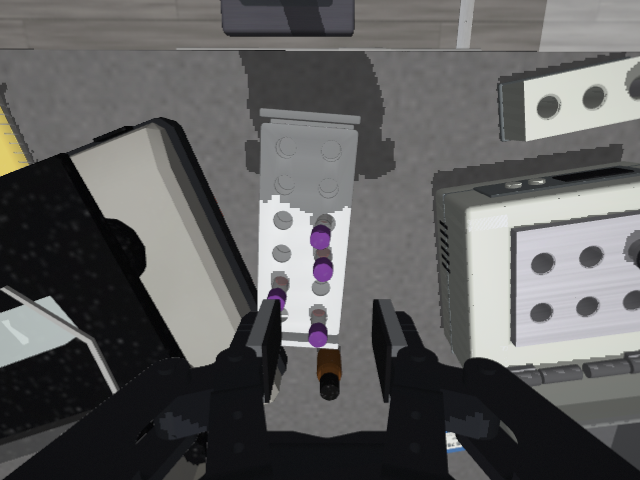

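Request:
arm_command(slide=[[-0.002,0.044,0.003],[-0.003,0.044,0.003],[-0.004,0.044,0.003],[-0.006,0.044,0.003],[-0.005,0.035,0.003],[0,0,0],[0,0,0]], turn=[[0.001,0.001,-0.03],[0.001,0.001,-0.03],[0.001,0.001,-0.03],[0.001,0.001,-0.03],[0.001,0.001,-0.03],[0,0,0],[0,0,0]])

```text
clock: 9.7
tcp_pos: [0.4826, 0.3157, 0.1736]
orientation: [0.242, -3.118, 0.015]
force: [0.1, -0.4, 0.7]
grip_width: 0.447
```

```bash
python3 - <<'E'
from plan import *
shot('wrist','w13')
Y=TI[0]+np.pi/2
p=T(TI,[-.03,.034,0])[0]; print(p,pose()[0])
rows([((p[0],p[1]+.0005,.15),down(Y))],vmax=.045)
E
```

```text
[0.48645202 0.32246117 0.        ] [0.48256401 0.31585519 0.17373692]
1
{"slide": [[-0.005, 0.007, 0.024]], "turn": [[-0.008, -0.014, 0.001]]}
```

View pics/w13.png

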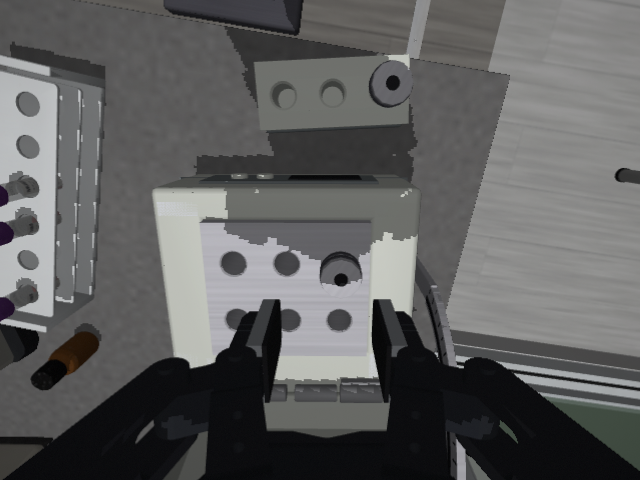

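Request:
arm_command(slide=[[-0.004,0.007,0.024],[0,0,0.005],[0,0,0],[0,0,0]], turn=[[-0.008,-0.014,0.001],[0,0,0],[0,0,0],[0,0,0]])

```text
clock: 10.25
tcp_pos: [0.4862, 0.3189, 0.1448]
orientation: [0.233, -3.133, 0.003]
force: [-0.1, -0.8, -0.6]
grip_width: 0.451
```

```bash
python3 - <<'E'
from plan import *
d=load('w13'); print('plug wrist',px(d,340.5,280,.119))
Y=TI[0]+np.pi/2
print(pose()[0]); rows([((.4863,.3228,.096),down(Y))],vmax=.045)
E
```

```text
plug wrist [0.48725837 0.32394115 0.119     ]
[0.48619364 0.31886262 0.14477596]
2
{"slide": [[-0.0, 0.002, 0.024], [-0.0, 0.002, 0.024]], "turn": [[-0.001, -0.0, -0.003], [-0.001, -0.0, -0.003]]}
```

Request:
arm_command(slide=[[0,0.004,0.01],[0,0.001,0.018],[0,0,0.018],[0,0,0],[0,0,0]], turn=[[0,0,-0.003],[0,0,0],[0,0,0],[0,0,0],[0,0,0]])

```text
clock: 10.88
tcp_pos: [0.4863, 0.3251, 0.0986]
orientation: [-0.238, 3.13, -0.0]
force: [0.4, 0.3, -0.4]
grip_width: 0.45
```

```bash
python3 - <<'E'
from plan import *
shot('wrist','w14')
print(pose()[0])
E
```

```text
[0.48624009 0.32507218 0.09861475]
```

View pics/w14.png

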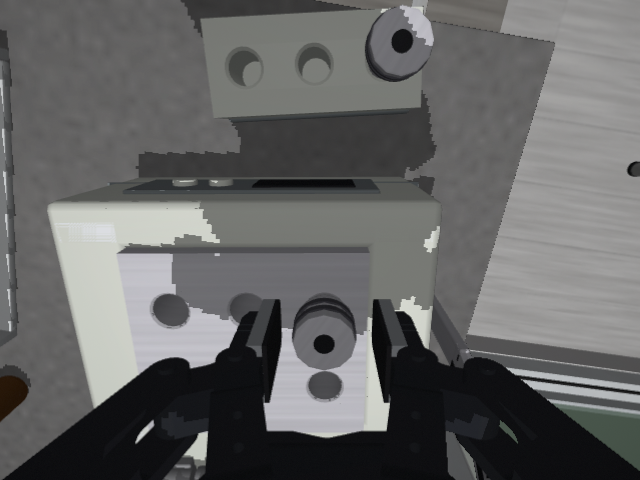

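Plug head at (324,335) is centred between the pads. Close at 40 N.

Request:
arm_command(slide=[[0,0,0.001],[0,0,0],[0,0,0],[0,0,0]], turn=[[0,0,0],[0,0,0],[0,0,0],[0,0,0]], grip=1, grip_force=40)

```text
clock: 11.42
tcp_pos: [0.4869, 0.3254, 0.0991]
orientation: [-0.238, 3.128, 0.002]
force: [-0.6, -0.4, -1.3]
grip_width: 0.261
```

Request:
arm_command(slide=[[0,0,-0.03],[0,0,-0.04],[0,0,-0.02],[0,0,0],[0,0,0]], turn=[[0,0,0],[0,0,0],[0,0,0],[0,0,0],[0,0,0]])

```text
clock: 12.05
tcp_pos: [0.4857, 0.3248, 0.1901]
orientation: [-0.238, 3.13, 0.0]
force: [-0.6, 0.6, -0.4]
grip_width: 0.261
```

```bash
python3 - <<'E'
from plan import *
shot('wrist','w15')
p=T(TS,[[0,-.034,.042],[0,0,.042]]); print(pose()[0],p)
rows([((p[0,0],p[0,1]+.0007,.185),down(TI[0]+np.pi/2))],vmax=.045)
E
```

```text
[0.48574372 0.32486771 0.1899756 ] [[0.3892436  0.26831542 0.042     ]
 [0.38228646 0.30159602 0.042     ]]
3
{"slide": [[0.035, -0.014, 0.002], [0.035, -0.014, 0.002], [0.035, -0.013, 0.002]], "turn": [[-0.0, 0.001, -0.001], [-0.0, 0.001, -0.001], [-0.0, 0.001, -0.001]]}
```

View pics/w15.png

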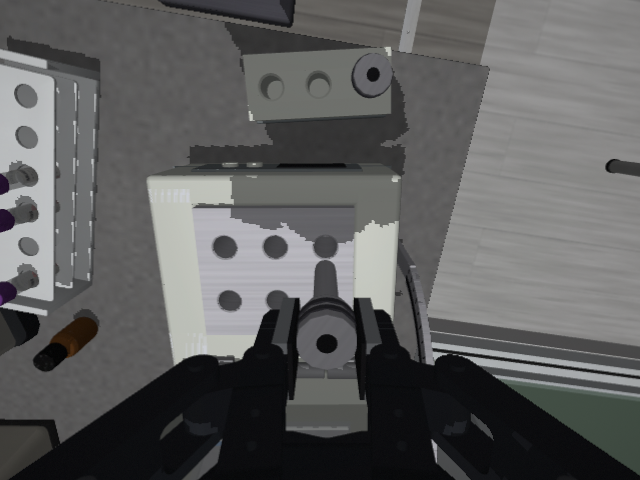

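Request:
arm_command(slide=[[0.035,-0.014,0.002],[0.035,-0.014,0.002],[0.028,-0.013,0.002],[0,0,0],[0,0,0],[0,0,0]], turn=[[0,0.001,0],[0,0.001,0],[0,0,0],[0,0,0],[0,0,0],[0,0,0]])

```text
clock: 12.85
tcp_pos: [0.3919, 0.2676, 0.1787]
orientation: [0.238, -3.127, 0.006]
force: [-0.0, 0.8, -0.9]
grip_width: 0.259
```

```bash
python3 - <<'E'
from plan import *
shot('wrist','w16')
p=T(TS,[[0,-.034,.042],[0,0,.042]]); print(pose()[0],p[0])
rows([((p[0,0],p[0,1]+.0007,.145),down(TI[0]+np.pi/2))],vmax=.045)
im=cv2.imread('pics/w16.png'); cv2.imwrite('pics/w16c.png',cv2.resize(im[130:400,190:460],None,fx=2.2,fy=2.2))
E
```

```text
[0.39196025 0.26768511 0.17870049] [0.3892436  0.26831542 0.042     ]
1
{"slide": [[0.002, 0.002, 0.034]], "turn": [[-0.003, -0.006, -0.002]]}
```

View pics/w16c.png

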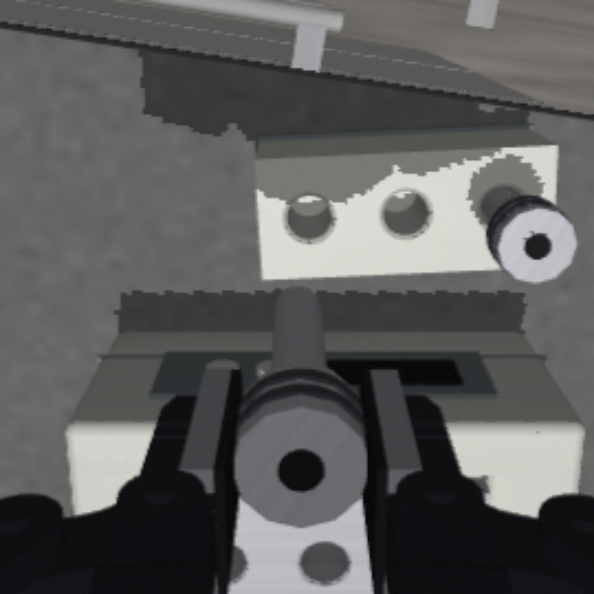

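```bash
python3 - <<'E'
from plan import *
d=load('w16'); print('well',px(d,330.7,228.6,.042),'tip',px(d,325.3,264.5,.1207),'head',px(d,190+301/2.2,130+470/2.2,.1787+.0205))
E
```

```text
well [0.38950073 0.27001381 0.042     ] tip [0.3903144  0.26632569 0.1207    ] head [0.39238546 0.26761983 0.1992    ]
```

Request:
arm_command(slide=[[0.002,0.002,0.03],[0,0,0.012],[0,0,0],[0,0,0]], turn=[[-0.003,-0.006,-0.002],[0,0,0],[0,0,0],[0,0,0]])

```text
clock: 13.4
tcp_pos: [0.3918, 0.2707, 0.1362]
orientation: [-0.241, 3.131, 0.002]
force: [0.4, -0.2, -0.2]
grip_width: 0.262
```

```bash
python3 - <<'E'
from plan import *
shot('wrist','w17'); shot('side','s17')
print(pose()[0],pose()[1].as_matrix()[:,2])
rows([((.3897,.2695,.115),down(TI[0]+np.pi/2))],vmax=.045)
im=cv2.imread('pics/w17.png'); cv2.imwrite('pics/w17c.png',cv2.resize(im[130:400,190:460],None,fx=2.2,fy=2.2))
im=cv2.imread('pics/s17.png'); cv2.imwrite('pics/s17c.png',cv2.resize(im[240:380,330:450],None,fx=4,fy=4))
E
```

```text
[0.39180271 0.27075104 0.13640047] [ 0.00217149  0.00145417 -0.99999659]
1
{"slide": [[0.002, -0.001, 0.021]], "turn": [[0.001, 0.002, -0.001]]}
```

View pics/w17c.png

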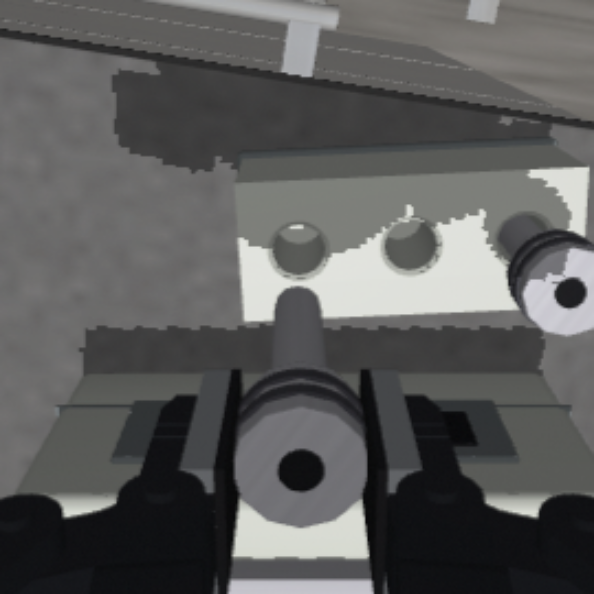

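View pics/s17c.png

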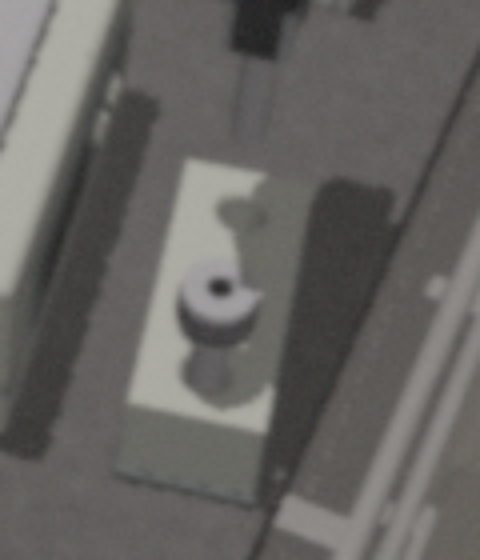

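```bash
python3 - <<'E'
from plan import *
d=load('s17'); w=T(TS,[0,-.034,.042])[0]
print('model well px',proj(d,w), 'seen',330+242/4,240+214/4)
print('tip at tcp',proj(d,[.3918,.2707,.0784]),'seen',330+250/4,240+137/4)
print('side well',px(d,330+242/4,240+214/4,.042),'side tip',px(d,330+251/4,240+135/4,.080))
d=load('w17');print('wrist well',px(d,190+299/2.2,130+250/2.2,.042),'tip',px(d,190+298/2.2,130+295/2.2,.0784))
E
```

```text
model well px [[390.62995272 292.52617323]] seen 390.5 293.5
tip at tcp [[391.12053728 275.55449657]] seen 392.5 274.25
side well [0.38879187 0.2699781  0.042     ] side tip [0.39066577 0.26818033 0.08      ]
wrist well [0.38961712 0.27000076 0.042     ] tip [0.39030413 0.26981838 0.0784    ]
```

Request:
arm_command(slide=[[0.002,0,0.014],[0,0,0.012],[0,0,0],[0,0,0]], turn=[[0.001,0.003,0],[0,0,0],[0,0,0],[0,0,0]])

```text
clock: 14.0
tcp_pos: [0.3899, 0.2705, 0.109]
orientation: [0.241, -3.132, -0.001]
force: [0.4, 0.4, 0.4]
grip_width: 0.267
```

```bash
python3 - <<'E'
from plan import *
shot('wrist','w18'); shot('side','s18')
print(pose()[0],pose()[1].as_matrix()[:,2])
rows([((.3897,.2695,.090),down(TI[0]+np.pi/2))],vmax=.045)
im=cv2.imread('pics/w18.png'); cv2.imwrite('pics/w18c.png',cv2.resize(im[190:340,230:410],None,fx=3.5,fy=3.5))
im=cv2.imread('pics/s18.png'); cv2.imwrite('pics/s18c.png',cv2.resize(im[240:380,330:450],None,fx=4,fy=4))
E
```

```text
[0.3900211  0.27059572 0.10927351] [ 1.29637287e-04  7.23733180e-04 -9.99999730e-01]
1
{"slide": [[0.0, -0.001, 0.019]], "turn": [[0.001, 0.0, -0.001]]}
```

View pics/w18c.png

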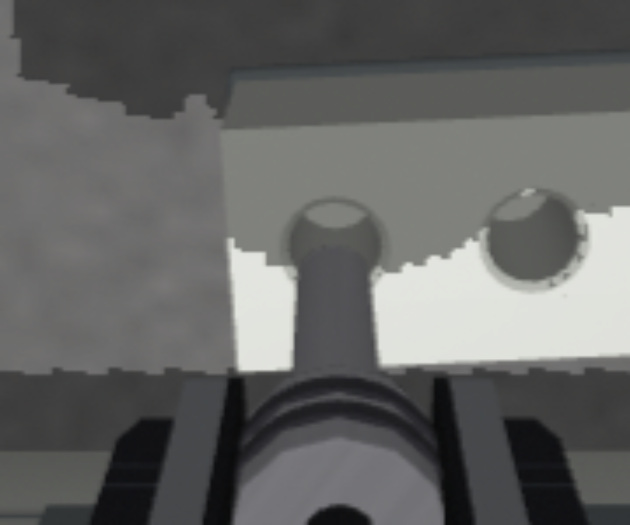

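View pics/s18c.png

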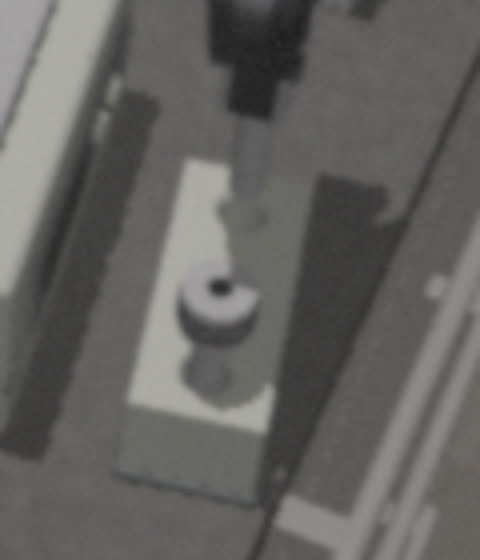

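Request:
arm_command(slide=[[0.0005,-0.0005,0.008],[0,0,0.008],[0,0,0]], turn=[[0,0,0],[0,0,0],[0,0,0]])

```text
clock: 14.48
tcp_pos: [0.3898, 0.2701, 0.0924]
orientation: [-0.24, 3.132, 0.002]
force: [-0.2, 0.8, -0.0]
grip_width: 0.263
```

```bash
python3 - <<'E'
from plan import *
shot('wrist','w19'); 
print(pose()[0],robot.get_obs()['force'])
im=cv2.imread('pics/w19.png'); cv2.imwrite('pics/w19c.png',cv2.resize(im[190:340,230:410],None,fx=3.5,fy=3.5))
E
```

```text
[0.38988145 0.27015824 0.09267723] [-0.00526272  0.19565135  0.58629503]
```

View pics/w19c.png

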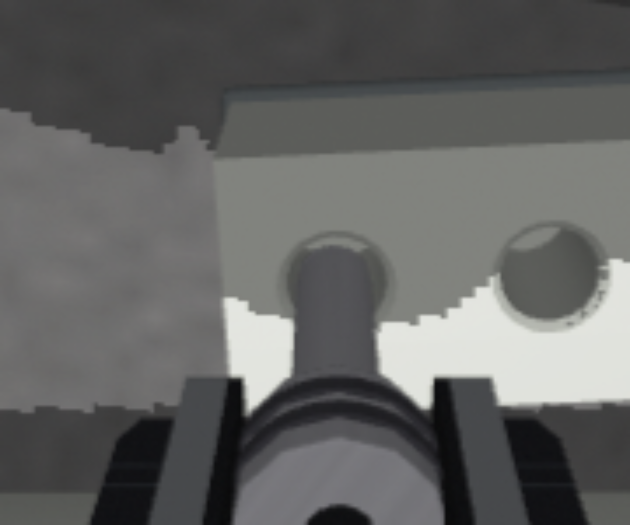

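Plug is entering the well at (337,280), with no contact. Continue down.

Request:
arm_command(slide=[[0,0,0.01],[0,0,0.009],[0,0,0]], turn=[[0,0,0],[0,0,0],[0,0,0]])

```text
clock: 14.9
tcp_pos: [0.39, 0.2703, 0.0723]
orientation: [-0.24, 3.131, 0.002]
force: [0.1, -0.0, -0.2]
grip_width: 0.264
```

Request:
arm_command(slide=[[0,0,0.004],[0,0,0.003],[0,0,0]], turn=[[0,0,0],[0,0,0],[0,0,0]])

```text
clock: 15.28
tcp_pos: [0.3904, 0.2705, 0.0653]
orientation: [-0.24, 3.13, 0.003]
force: [-0.7, -0.9, 6.4]
grip_width: 0.263
```

Floor contact at z 0.065, as expected (0.066). Release and rise.

Request:
arm_command(slide=[[0,0,-0.001],[0,0,0],[0,0,0]], turn=[[0,0,0],[0,0,0],[0,0,0]], grip=0.55)

```text
clock: 15.65
tcp_pos: [0.3905, 0.2706, 0.0664]
orientation: [-0.24, 3.13, 0.003]
force: [-0.3, -0.1, -0.2]
grip_width: 0.451
```

Request:
arm_command(slide=[[0,0,-0.02],[0,0,-0.04],[0,0,-0.05],[0,0,-0.05],[0,0,-0.05],[0,0,-0.03],[0,0,0],[0,0,0]], turn=[[0,0,0],[0,0,0],[0,0,0],[0,0,0],[0,0,0],[0,0,0],[0,0,0],[0,0,0]])

```text
clock: 16.65
tcp_pos: [0.3891, 0.2694, 0.3132]
orientation: [-0.241, 3.132, 0.001]
force: [0.1, -0.1, -1.1]
grip_width: 0.454
```

```bash
python3 - <<'E'
from plan import *
shot('wrist','w20'); shot('side','s20');shot('top','t20')
print(pose()[0],robot.get_obs()['joint_pos'].round(2))
E
```

```text
[0.38898231 0.2694382  0.31266479] [-0.62  0.2  -0.12  2.05  0.03  0.89  0.96]
```

View pics/w20.png

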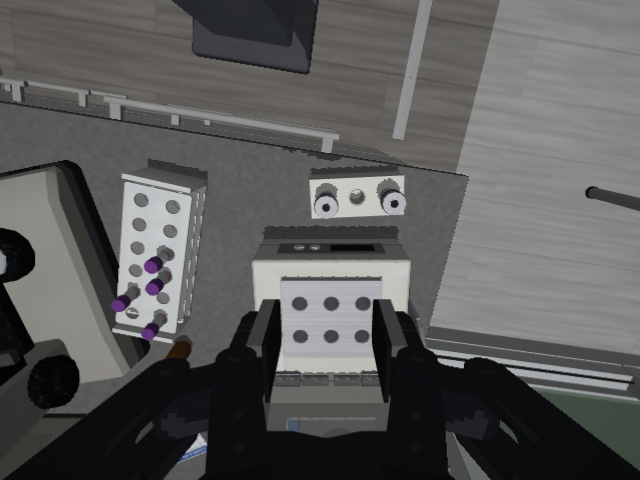

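View pics/s20.png

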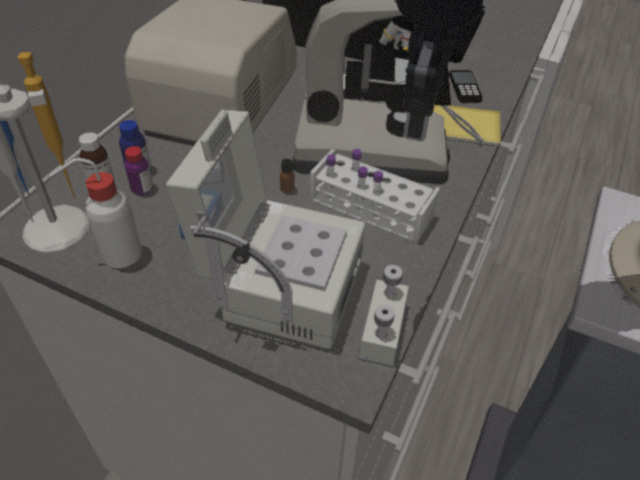

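Both parts are in: plug at (326,207) and spare at (394,203) in the wrist view, tube in the rack at (378,177) in the side view. Next, estimate the index angle.

```bash
python3 - <<'E'
from plan import *
d=load('s20'); im=cv2.imread('pics/s20.png')
x0,y0,w,h,f=180,215,95,70,8
def mk(ov):
    big=cv2.resize(im[y0:y0+h,x0:x0+w],None,fx=f,fy=f,interpolation=cv2.INTER_CUBIC)
    if ov:
        for a,c in [(1.0,(0,0,255)),(1.05,(0,255,0)),(1.1,(255,0,0)),(1.15,(0,255,255))]:
            P=[lidpt(a,r,0,.090) for r in np.linspace(.07,.105,15)]
            for p in proj(d,P): cv2.circle(big,tuple(int(round(q)) for q in ((p+.5-(x0,y0))*f-.5)),2,c,-1)
        P=[lidpt(1.7,.102,0,y) for y in np.linspace(.08,.12,9)]
        for p in proj(d,P): cv2.circle(big,tuple(int(round(q)) for q in ((p+.5-(x0,y0))*f-.5)),2,(255,0,255),-1)
    return big
cv2.imwrite('pics/i0.png',mk(0)); cv2.imwrite('pics/i1.png',mk(1))
E
```

```text
(no output)
```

View pics/i0.png

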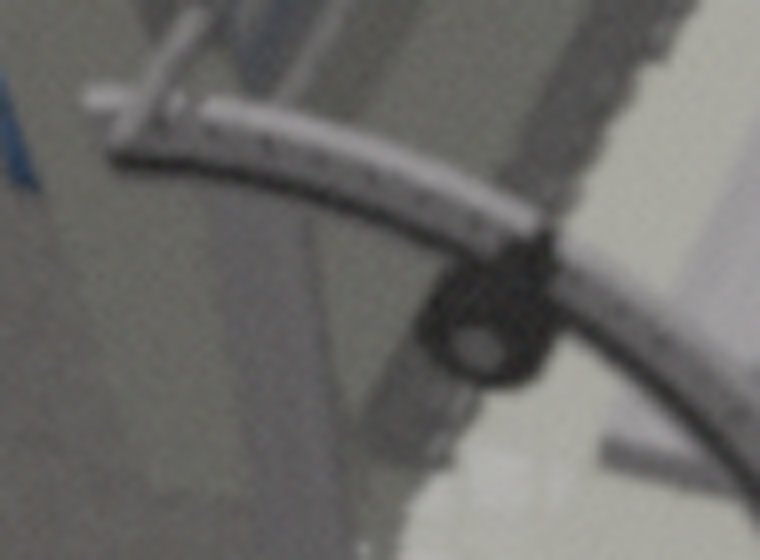

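View pics/i1.png

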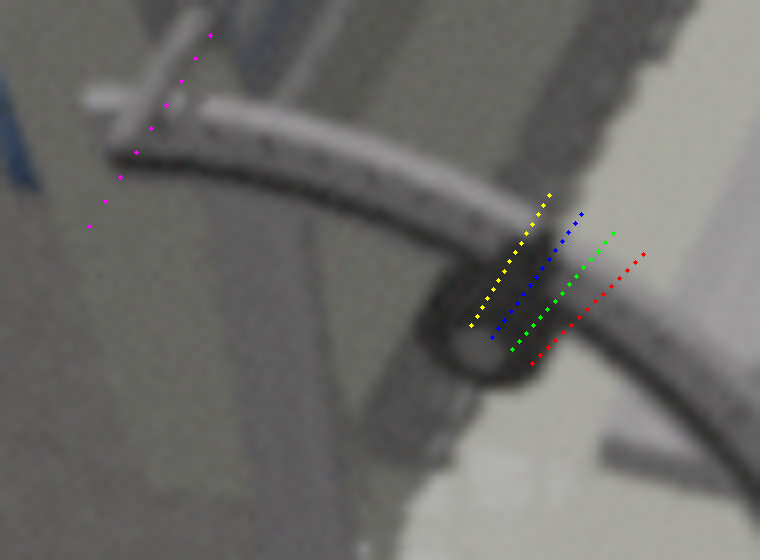

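```bash
cat >> plan.py <<'E'
def lidpose(a,r,off=.007,y=0.):
    c,s=np.cos(TI[0]),np.sin(TI[0]); Rz=np.array([[c,-s,0],[s,c,0],[0,0,1]])
    u=Rz@[-np.cos(a),0,np.sin(a)]; n=Rz@[np.sin(a),0,np.cos(a)]
    return lidpt(a,r,off,y),R.from_matrix(np.c_[np.cross(n,-u),n,-u])
E
python3 - <<'E'
from plan import *
print(lidpose(1.7,.154)[0],lidpose(1.7,.21)[0],lidpose(1.7,.21)[1].as_matrix().round(2))
p,q=lidpose(1.7,.23); print(p)
rows([(p,q)],vmax=.045,wmax=.13)
E
```

```text
[0.61497482 0.30800906 0.24381447] [0.62210468 0.30911609 0.2993477 ] [[-0.15  0.98 -0.13]
 [ 0.99  0.15 -0.02]
 [-0.   -0.13 -0.99]]
[0.62465106 0.30951145 0.31918099]
13
{"slide": [[-0.018, 0.0, -0.001], [-0.018, 0.002, -0.001], [-0.018, 0.005, -0.001], [-0.017, 0.007, -0.001], [-0.016, 0.009, -0.001], [-0.015, 0.011, -0.001], [-0.014, 0.012, -0.002], [-0.012, 0.014, -0.002], [-0.01, 0.015, -0.002], [-0.008, 0.016, -0.002], [-0.006, 0.017, -0.002], [-0.004, 0.018, -0.003], [-0.002, 0.018, -0.003]], "turn": [[0.008, 0.008, 0.121], [0.008, 0.008, 0.121], [0.008, 0.008, 0.121], [0.008, 0.008, 0.121], [0.008, 0.008, 0.121], [0.008, 0.008, 0.121], [0.008, 0.008, 0.121], [0.008, 0.008, 0.121], [0.008, 0.008, 0.121], [0.008, 0.008, 0.121], [0.008, 0.008, 0.121], [0.008, 0.008, 0.121], [0.008, 0.008, 0.121]]}
```

Request:
arm_command(slide=[[-0.018,0,-0.003],[-0.018,0.002,-0.003],[-0.018,0.005,-0.003],[-0.017,0.007,-0.001],[-0.016,0.009,-0.001],[-0.015,0.011,-0.001],[-0.014,0.012,-0.002],[0,0,0]], turn=[[0.008,0.008,0.121],[0.008,0.008,0.121],[0.008,0.008,0.121],[0.008,0.008,0.121],[0.008,0.008,0.121],[0.008,0.008,0.121],[0.008,0.008,0.121],[0,0,0]])

```text
clock: 17.8
tcp_pos: [0.5174, 0.2889, 0.3123]
orientation: [-1.084, -2.882, 0.116]
force: [-0.6, 0.0, -0.4]
grip_width: 0.453
```

```bash
python3 - <<'E'
from plan import *
print(pose()[0],robot.get_obs()['joint_pos'].round(2))
p,q=lidpose(1.7,.225); rows([(p,q)],vmax=.045,wmax=.13)
E
```

```text
[0.51742827 0.28887624 0.31230952] [-0.66  0.4   0.09  1.76 -0.04  1.09  0.29]
6
{"slide": [[-0.011, 0.014, -0.002], [-0.009, 0.015, -0.002], [-0.007, 0.016, -0.002], [-0.006, 0.017, -0.002], [-0.004, 0.018, -0.002], [-0.001, 0.018, -0.003]], "turn": [[0.004, 0.008, 0.116], [0.004, 0.008, 0.116], [0.004, 0.008, 0.116], [0.004, 0.008, 0.116], [0.004, 0.008, 0.116], [0.004, 0.008, 0.116]]}
```

Request:
arm_command(slide=[[-0.011,0.014,-0.004],[-0.009,0.015,-0.004],[-0.007,0.016,-0.002],[-0.006,0.017,-0.002],[-0.004,0.018,-0.002],[-0.001,0.012,-0.003],[0,0,0],[0,0,0]], turn=[[0.004,0.008,0.116],[0.004,0.008,0.116],[0.004,0.008,0.116],[0.004,0.008,0.116],[0.004,0.008,0.116],[0.004,0.008,0.11],[0,0,0],[0,0,0]])

```text
clock: 18.8
tcp_pos: [0.6126, 0.3083, 0.3107]
orientation: [-1.974, -2.321, 0.167]
force: [-0.6, -0.1, 0.2]
grip_width: 0.445
```

```bash
python3 - <<'E'
from plan import *
print(pose()[0],robot.get_obs()['joint_pos'].round(2))
p,q=lidpose(1.7,.195); rows([(p,q)],vmax=.045,wmax=.13)
shot('wrist','w21');shot('side','s21');d=shot('top','t21')
im=cv2.imread('pics/s21.png'); cv2.imwrite('pics/s21c.png',cv2.resize(im[40:240,120:320],None,fx=3,fy=3))
E
```

```text
[0.61258357 0.30832639 0.31067782] [-0.68  0.55  0.26  1.51 -0.18  1.23 -0.22]
1
{"slide": [[-0.001, 0.011, 0.025]], "turn": [[-0.013, 0.003, 0.007]]}
```

View pics/w21.png

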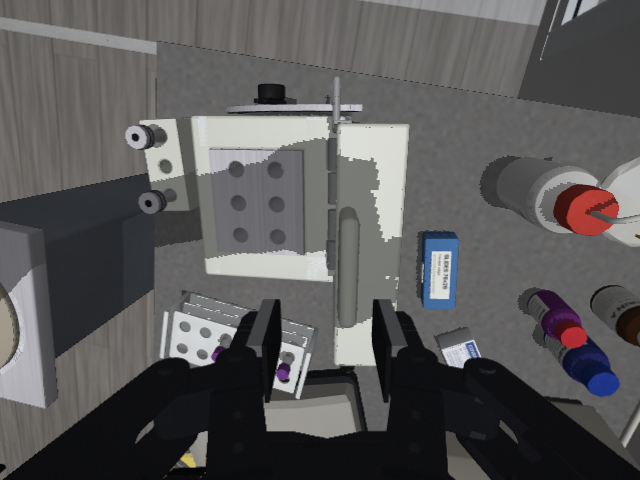

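View pics/s21c.png

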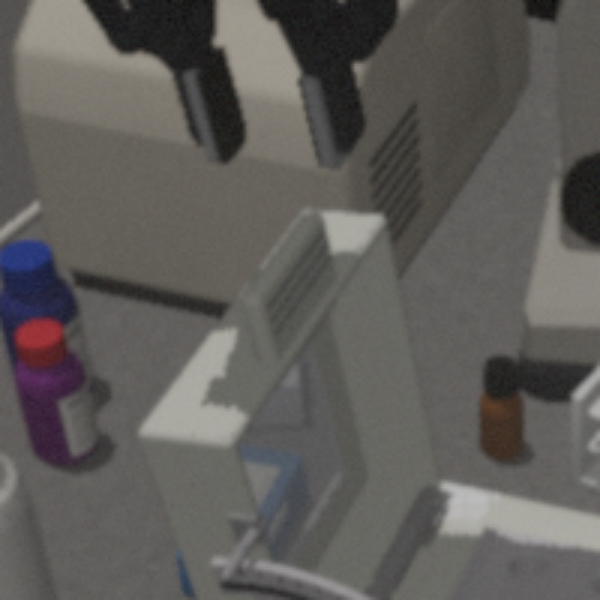

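```bash
python3 - <<'E'
from plan import *
d=load('w21'); W=cloud(d)
for u,v in [(348,235),(348,272),(348,315)]: print(W[v,u].round(4), px(d,u,v,.2686).round(4))
print('model',lidpt(1.7,.179,.007,0), lidpt(1.7,.179,.007,.03),lidpt(1.7,.179,.007,-.03))
d=load('t20'); print(W.shape)
E
```

```text
[0.6144 0.333  0.2682] [0.6144 0.3331 0.2686]
[0.618  0.3132 0.2686] [0.618  0.3132 0.2686]
[0.6225 0.2875 0.2671] [0.6225 0.2883 0.2686]
model [0.61815779 0.30850327 0.26860609] [0.61355495 0.33814806 0.26860609] [0.62276064 0.27885847 0.26860609]
(480, 640, 3)
```

Lip agrees with the model to within about 1 mm. Align, then descend.

Request:
arm_command(slide=[[-0.001,0.011,0.006],[0,0,0],[0,0,0]], turn=[[-0.013,0.003,0.007],[0,0,0],[0,0,0]])

```text
clock: 19.32
tcp_pos: [0.6234, 0.3089, 0.3035]
orientation: [-1.988, -2.319, 0.147]
force: [0.2, 0.2, 0.1]
grip_width: 0.447
```

```bash
python3 - <<'E'
from plan import *
print(pose()[0])
p,q=lidpose(1.7,.156); print(p);rows([(p,q)],vmax=.02,wmax=.13)
E
```

```text
[0.62337709 0.30888531 0.30350085]
[0.61522946 0.3080486  0.2457978 ]
3
{"slide": [[0.0, -0.0, 0.019], [0.0, -0.0, 0.019], [0.0, -0.0, 0.019]], "turn": [[0.001, -0.0, -0.0], [0.001, -0.0, -0.0], [0.001, -0.0, -0.0]]}
```

Request:
arm_command(slide=[[0,0,0.019],[0,0,0.019],[0,0,0.016],[0,0,0],[0,0,0]], turn=[[0.001,0,0],[0.001,0,0],[0.001,0,0],[0,0,0],[0,0,0]])

```text
clock: 19.95
tcp_pos: [0.6152, 0.3077, 0.2453]
orientation: [-1.985, -2.317, 0.153]
force: [-0.9, 0.0, -0.5]
grip_width: 0.449
```

```bash
python3 - <<'E'
from plan import *
print(pose()[0],robot.get_obs()['force'])
p,q=lidpose(1.7,.156); print(p);rows([(p,q)],vmax=.02,wmax=.13)
shot('wrist','w22');shot('side','s22')
im=cv2.imread('pics/s22.png'); cv2.imwrite('pics/s22c.png',cv2.resize(im[40:240,120:320],None,fx=3,fy=3))
E
```

```text
[0.61522343 0.30767787 0.24532049] [-0.86173461  0.0198471  -0.49741449]
[0.61522946 0.3080486  0.2457978 ]
1
{"slide": [[0.0, -0.0, -0.0]], "turn": [[-0.003, -0.0, -0.0]]}
```

View pics/w22.png

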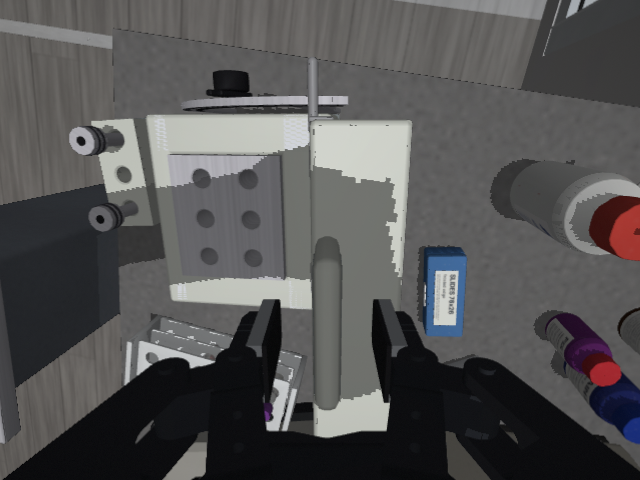

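View pics/s22c.png

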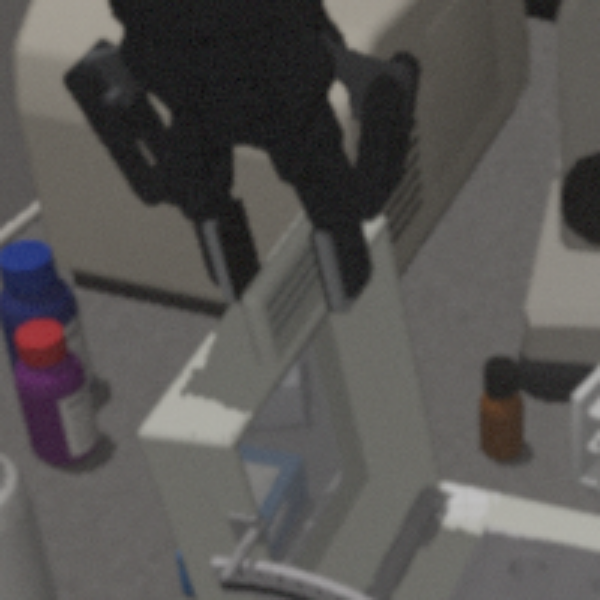

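The lip at (328,320) is centred between the pads. Close.

Request:
arm_command(slide=[[0,0,0],[0,0,0],[0,0,0],[0,0,0],[0,0,0]], turn=[[0,0,0],[0,0,0],[0,0,0],[0,0,0],[0,0,0]], grip=1, grip_force=60)

```text
clock: 20.68
tcp_pos: [0.6156, 0.3079, 0.2466]
orientation: [-1.986, -2.318, 0.15]
force: [1.2, -0.2, -1.1]
grip_width: 0.106
```

```bash
python3 - <<'E'
from plan import *
p,q=pose(); print(p,robot.get_obs()['force'],robot.get_obs()['grip_width'],robot.get_obs()['joint_pos'].round(2))
# hinge-relative
def rel(p):
    c,s=np.cos(TI[0]),np.sin(TI[0]); d=p[:2]-TI[1]; return np.array([c*d[0]+s*d[1],-s*d[0]+c*d[1],p[2]])
v=rel(p)-[.068,0,.092]; r=np.hypot(v[0],v[2]); print(v,r, 'ang',np.arctan2(v[2],-v[0])+np.arctan(.007/r), 'tooltilt', np.arctan2(-q.as_matrix()[2,2], q.as_matrix()[:2,2]@[np.cos(TI[0]),np.sin(TI[0])]))
rows([lidpose(a,.156) for a in np.linspace(1.67,1.4,10)],n=1)
E
```

```text
[0.61560639 0.30785493 0.24660372] [ 1.2213239  -0.22381907 -1.13134975] 0.10620308883875222 [-0.67  0.6   0.25  1.59 -0.2   1.1  -0.2 ]
[ 0.02738415 -0.0002492   0.15460372] 0.15701019169835334 ang 1.7906564586956655 tooltilt 1.7011048314579351
10
{"slide": [[0.0, -0.005, 0.001], [0.0, -0.005, -0.0], [0.0, -0.005, -0.0], [-0.0, -0.005, -0.0], [0.0, -0.005, -0.0], [-0.0, -0.005, -0.0], [-0.0, -0.005, -0.0], [0.0, -0.005, -0.0], [-0.0, -0.005, -0.0], [-0.0, -0.005, -0.0]], "turn": [[-0.031, -0.001, 0.0], [-0.03, -0.0, 0.0], [-0.03, -0.0, 0.0], [-0.03, 0.0, 0.0], [-0.03, -0.0, 0.0], [-0.03, -0.0, -0.0], [-0.03, -0.0, -0.0], [-0.03, -0.0, 0.0], [-0.03, 0.0, -0.0], [-0.03, 0.0, 0.0]]}
```

Request:
arm_command(slide=[[0,-0.0047,0],[0,-0.0047,0],[0,-0.0047,0],[0,-0.0047,0],[0,-0.0047,0],[0,0,0]], turn=[[-0.03,0,0],[-0.03,0,0],[-0.03,0,0],[-0.03,0,0],[-0.03,0,0],[0,0,0]])

```text
clock: 21.42
tcp_pos: [0.592, 0.3042, 0.2489]
orientation: [2.034, 2.375, 0.03]
force: [0.9, -0.5, -3.4]
grip_width: 0.102
```

```bash
cat >> plan.py <<'E'
def lidstat():
    p,q=pose(); o=robot.get_obs(); c,s=np.cos(TI[0]),np.sin(TI[0]); d=p[:2]-TI[1]
    v=np.array([c*d[0]+s*d[1],-s*d[0]+c*d[1],p[2]])-[.068,0,.092]; r=np.hypot(v[0],v[2])
    a=np.arctan2(v[2],-v[0])-np.arcsin(.007/r); z=q.as_matrix()[:,2]
    t=np.arctan2(-z[2],z[0]*c+z[1]*s)
    print('r',r.round(4),'a_pos',a.round(4),'tool a',t.round(4),'y',v[1].round(4),'F',o['force'].round(1),'M',o['wrist_torque'].round(2),'gw',round(o['grip_width'],3),'clk',o['clock'])
    return r,a,t
E
python3 - <<'E'
from plan import *
r,a,t=lidstat(); rows([lidpose(x,.1565) for x in np.arange(a-.03,a-.25,-.03)],n=1)
E
```

```text
r 0.1569 a_pos 1.5482 tool a 1.5468 y -0.0003 F [ 0.9 -0.5 -3.4] M [-0.06 -0.03  0.01] gw 0.102 clk 21.425
8
{"slide": [[0.0, -0.005, 0.0], [0.0, -0.005, -0.0], [0.0, -0.005, -0.0], [-0.0, -0.005, -0.0], [0.0, -0.005, -0.0], [-0.0, -0.005, -0.0], [0.0, -0.005, -0.0], [-0.0, -0.005, -0.0]], "turn": [[-0.029, -0.002, -0.0], [-0.03, -0.0, 0.0], [-0.03, 0.0, 0.0], [-0.03, 0.0, 0.0], [-0.03, 0.0, -0.0], [-0.03, 0.0, 0.0], [-0.03, -0.0, -0.0], [-0.03, 0.0, 0.0]]}
```

Tracking exactly (1.548). Continue to about 1.25.

Request:
arm_command(slide=[[0,-0.0047,0],[0,-0.0047,0],[0,-0.0047,0],[0,-0.0047,0],[0,-0.0047,0],[0,-0.0047,0],[0,-0.0047,0],[0,-0.0047,0],[0,0,0]], turn=[[-0.03,-0.001,0],[-0.03,0,0],[-0.03,0,0],[-0.03,0,0],[-0.03,0,0],[-0.03,0,0],[-0.03,0,0],[-0.03,0,0],[0,0,0]])

```text
clock: 22.55
tcp_pos: [0.5555, 0.2985, 0.2453]
orientation: [1.925, 2.243, 0.296]
force: [-0.4, -0.5, -2.8]
grip_width: 0.104
```

```bash
python3 - <<'E'
from plan import *
r,a,t=lidstat(); print(robot.get_obs()['joint_pos'].round(2)); rows([lidpose(x,.157) for x in (a-.03,a-.06)],n=1)
shot('wrist','w23');shot('side','s23')
im=cv2.imread('pics/s23.png'); cv2.imwrite('pics/s23c.png',cv2.resize(im[140:340,120:380],None,fx=3,fy=3))
E
```

```text
r 0.1569 a_pos 1.3115 tool a 1.3081 y -0.0003 F [-0.4 -0.5 -2.8] M [-0.08  0.49  0.07] gw 0.104 clk 22.55
[-0.9   0.4   0.35  2.01 -0.05  0.51 -0.4 ]
2
{"slide": [[0.0, -0.005, -0.0], [0.0, -0.005, -0.0]], "turn": [[-0.027, 0.001, -0.001], [-0.03, -0.0, 0.0]]}
```

View pics/s23c.png

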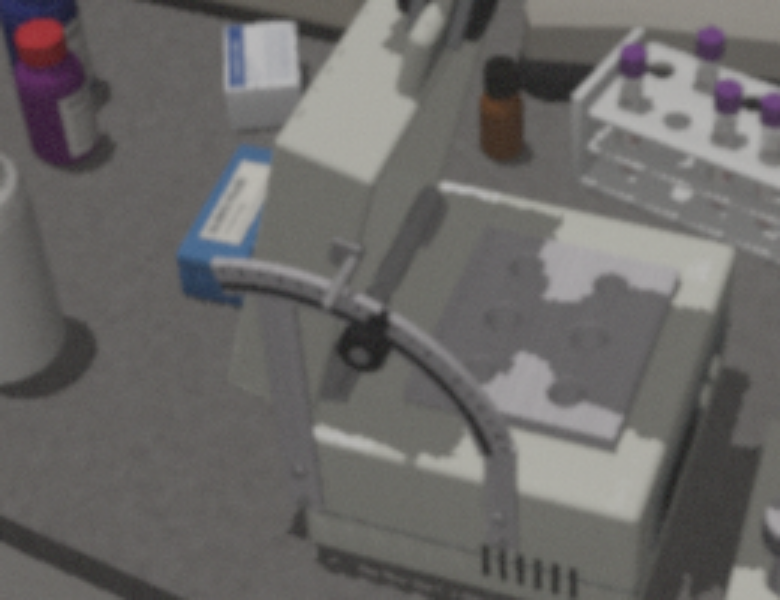

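View pics/w23.png

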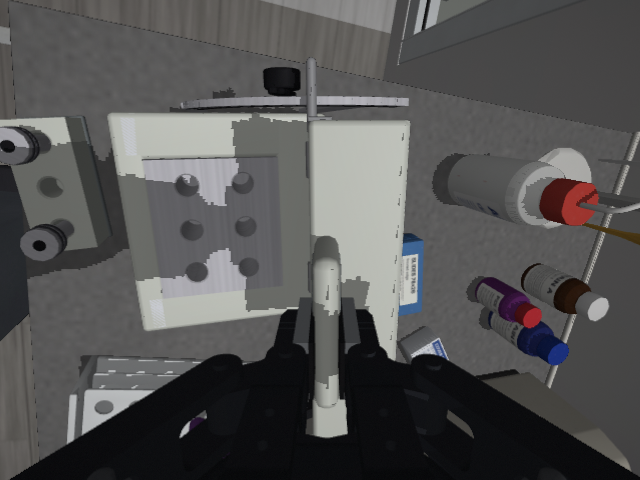

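```bash
python3 - <<'E'
from plan import *
def rel(P):
    c,s=np.cos(TI[0]),np.sin(TI[0]); d=P[...,:2]-TI[1]
    return np.stack([c*d[...,0]+s*d[...,1]-.068,-s*d[...,0]+c*d[...,1],P[...,2]-.092],-1)
for n in ['w23','s20','s23','t20','w22']:
    d=load(n); V=rel(cloud(d)); im=d['image'].astype(int)
    dark=(im.max(2)<45); r=np.hypot(V[...,0],V[...,2])
    m=dark&(V[...,1]>.088)&(V[...,1]<.13)&(r>.06)&(r<.115)&(V[...,0]<0)
    a=np.arctan2(V[...,2],-V[...,0])
    if m.sum()>3:
        print(n,m.sum(),'a med',np.median(a[m]).round(3),'r',np.percentile(r[m],[2,50,98]).round(3),'y',np.percentile(V[m][:,1],[2,50,98]).round(3),'a rng',np.percentile(a[m],[2,98]).round(3))
        k=m&(r>.09)
        if k.sum(): print('  tip',k.sum(),np.median(a[k]).round(3),r[k].max().round(3))
    # pin
    m=(~dark)&(V[...,1]>.095)&(V[...,1]<.14)&(r>.09)&(r<.112)
    if m.sum(): print('  pin',m.sum(),'a',np.median(a[m]).round(3),'r',np.median(r[m]).round(4),'y',np.percentile(V[m][:,1],[2,98]).round(3))
E
```

```text
w23 965 a med 1.153 r [0.081 0.093 0.102] y [0.092 0.099 0.105] a rng [1.031 1.235]
  tip 784 1.141 0.115
  pin 3622 a -1.232 r 0.1018 y [0.098 0.139]
s20 71 a med 1.125 r [0.083 0.093 0.097] y [0.095 0.103 0.105] a rng [1.053 1.219]
  tip 53 1.117 0.099
  pin 2814 a -1.476 r 0.0983 y [0.096 0.139]
s23 137 a med 1.122 r [0.079 0.093 0.097] y [0.094 0.103 0.105] a rng [1.042 1.216]
  tip 100 1.119 0.098
  pin 2769 a -1.491 r 0.0985 y [0.096 0.139]
t20 114 a med 1.146 r [0.084 0.094 0.103] y [0.092 0.099 0.104] a rng [1.043 1.219]
  tip 95 1.133 0.105
  pin 839 a -1.234 r 0.0984 y [0.099 0.138]
w22 957 a med 1.181 r [0.078 0.091 0.101] y [0.092 0.098 0.105] a rng [1.085 1.245]
  tip 575 1.163 0.102
  pin 4853 a -1.596 r 0.0992 y [0.096 0.138]
```

Request:
arm_command(slide=[[0,-0.0047,0],[0,-0.0047,0],[0,-0.0047,0],[0,-0.0047,0],[0,0,0]], turn=[[-0.028,0,0],[-0.03,0,0],[-0.03,0,0],[-0.03,0,0],[0,0,0]])

```text
clock: 23.28
tcp_pos: [0.5389, 0.2958, 0.2405]
orientation: [1.868, 2.173, 0.416]
force: [-1.4, -2.4, -0.4]
grip_width: 0.108
```

```bash
python3 - <<'E'
from plan import *
r,a,t=lidstat(); print(robot.get_obs()['joint_pos'].round(3))
shot('wrist','w24');shot('side','s24');shot('top','t24')
im=cv2.imread('pics/s24.png'); cv2.imwrite('pics/s24c.png',cv2.resize(im[210:280,190:290],None,fx=8,fy=8,interpolation=cv2.INTER_CUBIC))
im=cv2.imread('pics/w24.png'); cv2.imwrite('pics/w24c.png',cv2.resize(im[30:140,150:420],None,fx=2.9,fy=2.9,interpolation=cv2.INTER_CUBIC))
im=cv2.imread('pics/t24.png'); cv2.imwrite('pics/t24c.png',cv2.resize(im[150:290,160:300],None,fx=4,fy=4,interpolation=cv2.INTER_CUBIC))
E
```

```text
r 0.1568 a_pos 1.1996 tool a 1.1919 y -0.0003 F [-1.4 -2.4 -0.4] M [-0.27  1.15  0.14] gw 0.108 clk 23.275
[-1.036  0.382  0.458  2.135  0.025  0.322 -0.507]
```

View pics/s24c.png

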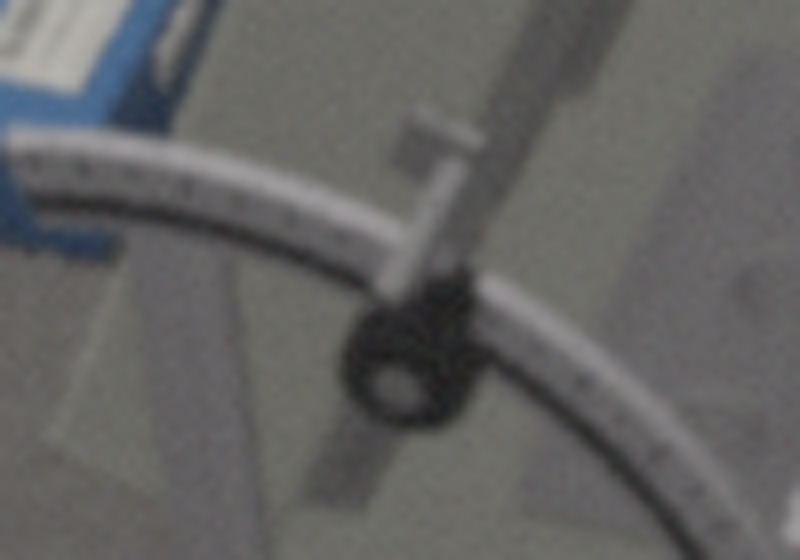

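View pics/w24c.png

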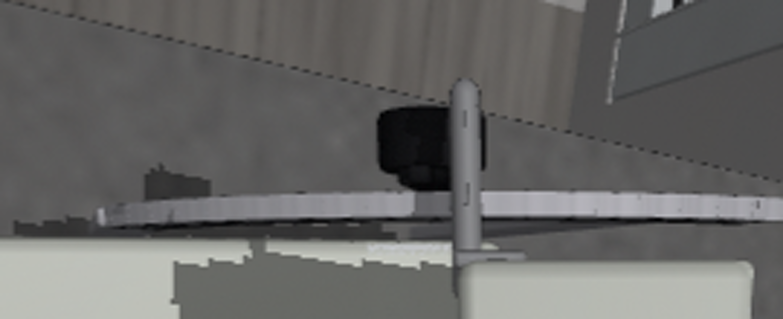

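View pics/t24c.png

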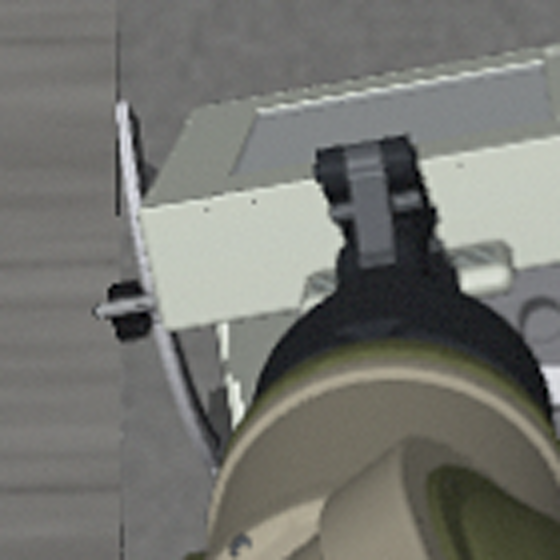

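```bash
python3 - <<'E'
from plan import *
d=load('s24')
x0,y0,f=190,210,8
def cp(P): return ((proj(d,P)+.5-(x0,y0))*f-.5).round(0).tolist()
print('pin y=.08...12',cp([lidpt(1.196,.102,0,y) for y in (.08,.09,.1,.11,.12)]))
for a in (1.06,1.08,1.1,1.12,1.14,1.16): print(a,cp([lidpt(a,r,0,.092) for r in (.083,.102)]),'nut y.105',cp([lidpt(a,r,0,.105) for r in (.08,.083,.086)]))
dd=load('w24'); 
x0,y0,f=150,30,2.9
d=dd
print('wrist pin',cp([lidpt(1.196,.102,0,y) for y in (.09,.1,.11,.12)]))
for a in (1.06,1.08,1.1,1.12,1.14,1.16): print(a,'nut',cp([lidpt(a,r,0,.1) for r in (.083,.093)]))
E
```

```text
pin y=.08...12 [[459.0, 183.0], [433.0, 231.0], [406.0, 280.0], [379.0, 329.0], [351.0, 380.0]]
1.06 [[459.0, 354.0], [513.0, 290.0]] nut y.105 [[417.0, 428.0], [425.0, 418.0], [433.0, 408.0]]
1.08 [[449.0, 348.0], [500.0, 282.0]] nut y.105 [[407.0, 422.0], [415.0, 412.0], [423.0, 401.0]]
1.1 [[439.0, 342.0], [488.0, 274.0]] nut y.105 [[398.0, 416.0], [405.0, 406.0], [413.0, 395.0]]
1.12 [[429.0, 336.0], [476.0, 267.0]] nut y.105 [[388.0, 410.0], [395.0, 400.0], [402.0, 389.0]]
1.14 [[419.0, 330.0], [463.0, 260.0]] nut y.105 [[378.0, 405.0], [385.0, 394.0], [392.0, 383.0]]
1.16 [[409.0, 325.0], [450.0, 253.0]] nut y.105 [[368.0, 399.0], [375.0, 388.0], [381.0, 377.0]]
wrist pin [[462.0, 197.0], [461.0, 132.0], [460.0, 66.0], [458.0, -4.0]]
1.06 nut [[404.0, 146.0], [391.0, 140.0]]
1.08 nut [[413.0, 146.0], [401.0, 140.0]]
1.1 nut [[421.0, 146.0], [412.0, 139.0]]
1.12 nut [[430.0, 146.0], [422.0, 139.0]]
1.14 nut [[439.0, 146.0], [433.0, 139.0]]
1.16 nut [[449.0, 146.0], [443.0, 139.0]]
```

Request:
arm_command(slide=[[0,-0.0038,0],[0,-0.0038,0],[0,-0.0038,0],[0,0,0],[0,0,0]], turn=[[-0.022,0,0],[-0.022,0,0],[-0.022,0,0],[0,0,0],[0,0,0]])

```text
clock: 24.05
tcp_pos: [0.529, 0.2943, 0.2367]
orientation: [1.833, 2.129, 0.487]
force: [-4.2, -1.6, 2.6]
grip_width: 0.105
```

```bash
python3 - <<'E'
from plan import *
r,a,t=lidstat(); print(robot.get_obs()['joint_pos'].round(3))
shot('wrist','w25');shot('side','s25')
im=cv2.imread('pics/s25.png'); cv2.imwrite('pics/s25c.png',cv2.resize(im[210:280,190:290],None,fx=8,fy=8,interpolation=cv2.INTER_CUBIC))
im=cv2.imread('pics/w25.png'); cv2.imwrite('pics/w25c.png',cv2.resize(im[30:140,150:420],None,fx=2.9,fy=2.9,interpolation=cv2.INTER_CUBIC))
x0,y0,f=190,210,8
d=load('s25')
def cp(P): return ((proj(d,P)+.5-(x0,y0))*f-.5).round(0).tolist()
print('pin y=.08...12',cp([lidpt(a,.102,0,y) for y in (.08,.09,.1,.11,.12)]))
E
```

```text
r 0.1567 a_pos 1.1317 tool a 1.1224 y -0.0003 F [-4.2 -1.6  2.6] M [-0.32  1.23  0.17] gw 0.105 clk 24.05
[-1.14   0.384  0.554  2.21   0.068  0.204 -0.573]
pin y=.08...12 [[500.0, 205.0], [474.0, 253.0], [447.0, 302.0], [420.0, 352.0], [393.0, 403.0]]
```

View pics/s25c.png

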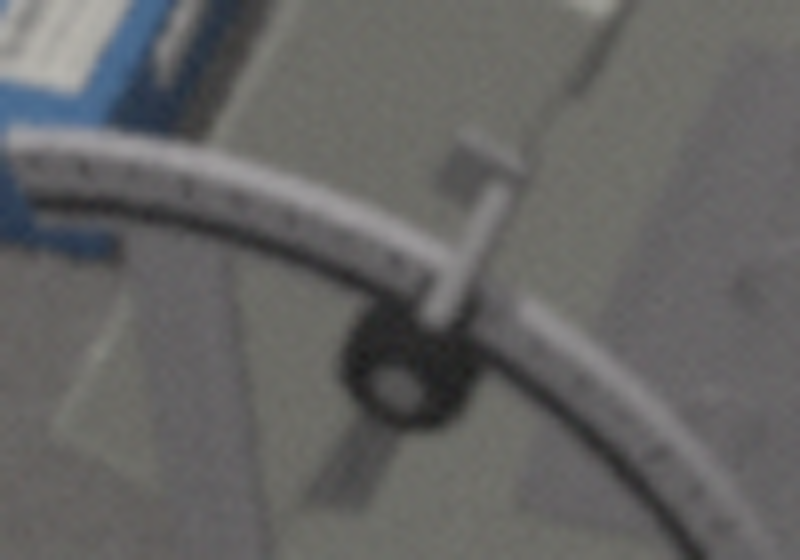

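View pics/w25c.png

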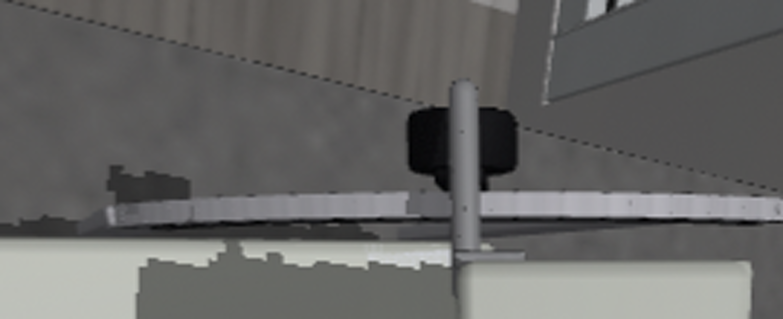

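Request:
arm_command(slide=[[0,-0.001,0],[0,0,0],[0,0,0],[0,0,0],[0,0,0],[0,0,0],[0,0,0]], turn=[[0,0,0],[0,0,0],[0,0,0],[0,0,0],[0,0,0],[0,0,0],[0,0,0]])

```text
clock: 25.02
tcp_pos: [0.5288, 0.2943, 0.2366]
orientation: [1.833, 2.129, 0.488]
force: [-4.8, -1.3, 4.3]
grip_width: 0.101
```

```bash
python3 - <<'E'
from plan import *
r,a,t=lidstat()
shot('wrist','w26');shot('side','s26');shot('top','t26')
lidstat(); print(robot.get_obs()['joint_velocities'].round(3))
im=cv2.imread('pics/w26.png'); cv2.imwrite('pics/w26c.png',cv2.resize(im[30:140,150:420],None,fx=2.9,fy=2.9,interpolation=cv2.INTER_CUBIC))
im=cv2.imread('pics/s26.png'); cv2.imwrite('pics/s26c.png',cv2.resize(im[140:370,180:450],None,fx=2.6,fy=2.6,interpolation=cv2.INTER_CUBIC))
E
```

```text
r 0.1567 a_pos 1.1302 tool a 1.1215 y -0.0003 F [-4.8 -1.3  4.3] M [-0.3   1.27  0.14] gw 0.101 clk 25.025
r 0.1567 a_pos 1.1302 tool a 1.1215 y -0.0003 F [-4.1 -0.9  4.3] M [-0.33  1.18  0.18] gw 0.103 clk 25.175
[ 0.002 -0.002 -0.001  0.001 -0.001 -0.    -0.002]
```

View pics/w26c.png

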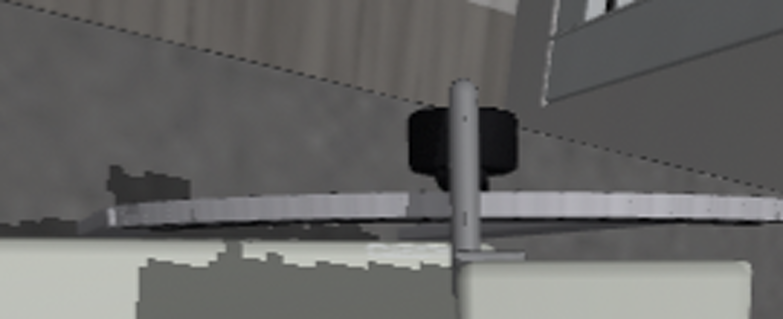

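View pics/s26c.png

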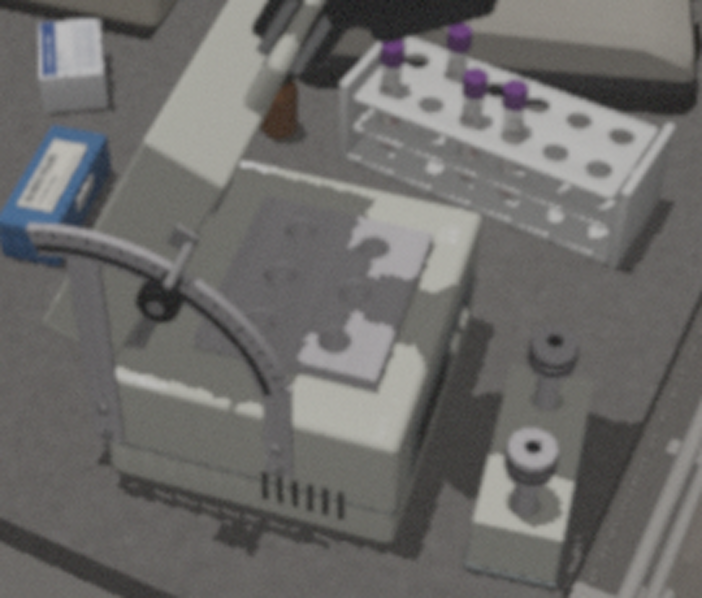

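Pin (465) and nut centre (463) line up in the wrist view, and the lid is steady and gripped. Hand in.

```bash
python3 -c "
from rig import robot
print(robot.job_done())"
```

```text
the job is handed in; nothing more can be done
None
```

The job is handed in at about 25 s on the clock, with the lid still gripped at the index. No verdict was reported.

- **Tube and plug:** With the lid open, I put the capped tube down into the rack place at x -17, y -14 mm. The block plug went into the stand's well at y -34 mm. I felt floor contact for both (2.9 N and 6.4 N), let both go, and saw them upright. The spare plug and the rack tubes stand where they were.
- **Lid:** I pinched it by the lip at 60 N and swung it from 1.70 to about 1.13 rad along the hinge arc.
- **Last checks:** The wrist view showed the pin within about 1 mm of the index line, against the 5 mm allowed, and the side view agreed when I checked it just before the last small move. The estimated index angle was 1.12 to 1.13 rad. The arm was at rest and the grip opening was steady at 9 mm on the lip.
- **Disagreements:** The cameras differed by 1 to 2 mm on fixed features, so I used averages. One side-camera reading of the tube tip was 8 mm off in y, probably from its assumed height. The last 1 mm lid correction moved only about 0.2 mm, but the pin was already well within tolerance.

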